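# Line up a grab rail in the angle-iron jig for tacking

## Task

Set the parts of a short grab rail out in the angle-iron channel, ready for tack welding: the end plug up against the end stop, then the short tube, the grooved collar and the long tube, all lying down in the V and butted up end to end, so that the collar is between the two tubes. Seat the bracket's curved saddle on top of the long tube, midway along it, with its lug standing straight up. Leave the spray can, the square and the hammer where they are.

Things in the scene. Friction and masses are not known exactly. Their poses are not given: they have to be found in the camera images.
- plug: End plug: shortest round piece, solid, flat closed chamfered ends, 32 mm long, about 0.28 kg. Steel, 42 mm diameter. Origin: middle of its axis; own x along the axis. Starts lying in a low fixed wooden rest (60 mm along the piece, 78 mm across), axis level, 41.5 mm above the bench; the rest's battens beside it reach up to 11 mm below the axis.
- short_tube: Short tube: plain open tube 85 mm long, about 0.22 kg. Steel, 42 mm diameter. Origin: middle of its axis; own x along the axis. Starts lying in a low fixed wooden rest (60 mm along the piece, 78 mm across), axis level, 41.5 mm above the bench; the rest's battens beside it reach up to 11 mm below the axis.
- collar: Joint collar: thick-walled round piece 50 mm long with two narrow grooves turned round it, about 0.3 kg. Steel, 42 mm diameter. Origin: middle of its axis; own x along the axis. Starts lying in a low fixed wooden rest (60 mm along the piece, 78 mm across), axis level, 41.5 mm above the bench; the rest's battens beside it reach up to 11 mm below the axis.
- long_tube: Long tube: plain open tube 130 mm long, about 0.33 kg. Steel, 42 mm diameter. Origin: middle of its axis; own x along the axis. Starts lying in a low fixed wooden rest (60 mm along the piece, 78 mm across), axis level, 41.5 mm above the bench; the rest's battens beside it reach up to 11 mm below the axis.
- bracket: Steel saddle plate, 50 mm long (own x), 48 wide, 5 thick, curved to sit over a 42 mm tube along own x. On its crown a flat upright lug: 36 mm along x, 10 thick (y), from 5 to 46 mm above the origin. Origin: underside of the crown, which touches the tube's top; the edges reach 13 mm lower. Starts standing on its edges on the bench, lug up (own z), origin 13 mm above it. 0.28 kg.
- channel: Dark angle-iron jig, 360 mm long (own y), V open upward, fixed. Origin: on the bench under its middle. Bottom of the V 10 mm above the bench, rims 28 mm up and 18 mm either side of the middle line. A 42 mm piece in it has its axis 40 mm up, rims 12 mm below the axis. The stop closes one end; a fixed strap clamp (41 mm high, 86 wide) crosses the last 22 mm of the other, clear of the work.
- stop: End stop: upright bright steel bar in the V at one end of the channel, +y or -y as it happens; fixed. 12 mm thick along the channel, 36 mm wide, top 58 mm above the bench. Origin: on the bench under its middle, 174 mm from the channel's origin; the face for the plug is 6 mm from the origin towards the channel's middle.
- spray_can: Bystander: white spray can with grey cap, 65 mm diameter, 192 mm tall, standing. Origin: centre of its foot. Not to be moved.
- square: Bystander: steel engineer's square lying flat beyond the channel, stock 100 mm (own y), blade 138 mm (own +x), 16 mm high. Origin: under the middle of the stock. Not to be moved.
- hammer: Bystander: hammer 280 mm long lying flat at the left. Own x along its handle. Not to be moved.
Things that resemble listed ones, but are neither listed nor needed, are in the scene too. Leave any green look-alike of the collar alone.

How it is judged:
At the end, for the whole second after the job is handed in: In order from the stop plug, short tube, collar, long tube lie seated in the V (6 mm, 0.1 rad), gaps under 8 mm. Bracket on top of the long tube, within 12 mm of mid-length and 6 mm of seated height, upright (0.2 rad), along it (0.15 rad). All released, at rest (x of plug in the frame of channel between -0.006 and 0.006 m and z of plug in the frame of channel between 0.0339 and 0.0459 m and angle between the x axis of each of plug, short_tube, collar, long_tube and the y axis of channel, either way round below 0.1 rad and x of short_tube in the frame of channel between -0.006 and 0.006 m and z of short_tube in the frame of channel between 0.0339 and 0.0459 m and x of collar in the frame of channel between -0.006 and 0.006 m and z of collar in the frame of channel between 0.0339 and 0.0459 m and x of long_tube in the frame of channel between -0.006 and 0.006 m and z of long_tube in the frame of channel between 0.0339 and 0.0459 m and horizontal distance between plug and stop below 0.03 m and horizontal distance between plug and short_tube below 0.0665 m and horizontal distance between short_tube and collar below 0.0755 m and horizontal distance between collar and long_tube below 0.098 m and horizontal distance between bracket and long_tube below 0.012 m and height (world z) of bracket between 0.0549 and 0.0669 m and angle between bracket's own z axis and vertical below 0.2 rad and angle between the x axis of bracket and the y axis of channel, either way round below 0.15 rad and linear speed of each of plug, short_tube, collar, long_tube, bracket below 0.01 m/s and angular speed of each of plug, short_tube, collar, long_tube, bracket below 0.1 rad/s); the robot touches nothing.
It fails at once if the spray can was moved more than 20 mm (distance of spray_can from where it was at the start of the episode above 0.02 m).
It fails at once if the square was moved more than 20 mm (distance of square from where it was at the start of the episode above 0.02 m).
It fails at once if the hammer was moved more than 20 mm (distance of hammer from where it was at the start of the episode above 0.02 m).
It also fails if it takes over 115 s, if anything falls off the work surface, if the arm or the gripper's body presses on something with over 40 N, if the wrist force passes 120 N, or if a joint passes its speed limit or range.

## Robot

A 6-joint arm with a two-finger parallel gripper is mounted at the origin on the work surface. World frame = base frame: x ahead of the robot, y to its left, z up, the work surface at z = 0. Lengths are in m, angles in rad, forces in N, time in s.
With the tool pointing down it reaches from about 0.375 to 0.975 m from the base axis. Payload 3.8 kg.
Tool frame: the origin (TCP) lies midway between the tips of the shut fingers; the grasp point (between the pads) lies env.grasp_offset behind it (env.grasp_offset is the distance from the TCP to the grasp point, in m); z points along the fingers, x is the direction in which the jaws open and shut, and the axes are right-handed (so a half turn about z gives the same grasp; the last joint's range is limited). The gripper opens to 85 mm and grips with 20 to 120 N. Pads are 22 mm wide; open, the fingers measure 114 mm over their backs; the gripper's body (76 mm by 85 mm) begins 54 mm behind the grasp point. The pads swing forward as they close: fully open they stand 13 mm farther back than shut.
Start: joints at [-1.288, 0.264, 1.604, -0, 1.274, -0.037], TCP at [0.212, -0.641, 0.231] pointing down, gripper open.
Joint ranges: [-2.63, 2.63], [-0.94, 2.18], [0.31, 2.57], [-1.31, 4.45], [0, 2.66], [-2.55, 2.55]. Speed limits (rad/s): [2.57, 2.57, 3.14, 3.14, 3.14, 3.14].

## Interface

Orientations are given as a unit quaternion [w, x, y, z].
In Python, from bench import env, cams, search_frame, masks_of gives the robot as it stands.
- The arm moves only by the tool move_arm, never from a script. Its argument "rows" is text: rows parted by semicolons, each of 5 numbers parted by spaces: the shift along the tool's x, y, z in cm, then the turn about the tool's z in rad, then the finger opening in cm, from 0 to 8.54. In form: tx ty tz yaw claw; .... A call has 1 to 10 rows; each row is the pose to reach, as a shift and turn from the pose commanded when the call began, along the tool's axes at that moment; what a row does not reach only later rows make up. A row lasts 1/12 s, in which the tool goes at most 41.7 mm and 7.16 degrees, less where a joint would pass 70% of its speed; a pose out of reach is approached as far as the arm can. A call with a gripper value outside its range is refused whole. The fingers move at their own pace and stop on an object; the grip force is fixed at half the most. Time passes only in rows, so rows that repeat a pose let the fingers close. It gives the time, the measured TCP pose, the force and the opening at its end, in the units of the state.
- env.sense(): the state, without advancing time (a new reading comes with each control period).
- cams.get_image(name): name is "scene" or "top" or "wrist"; returns the picture (400x640x3 uint8, red, green, blue); there is no depth.
- cams.camera_model(name): a dict with "K" (3x3 intrinsics, pixels), "k1" (the pictures are not rectified: a ray, as slopes to the right and down, at radius r is drawn at 1 + k1 r^2 times it, then the intrinsics apply), "extrinsics" (4x4, takes a point from world to camera coordinates); the wrist camera has in their place "T_tool_cam" (4x4, takes a point from camera to tool coordinates, whose origin is the TCP and whose axes are the tool frame's). Camera axes: x right, y up, looking along -z (the intrinsics and any distortion apply to the point x, -y, -z); pixel columns grow to the right and rows downward; lengths in m; the calibration is good to about 2 mm. A picture is of the moment at which its call begins: read the wrist's pose just before it. camera_model takes no time and is no camera call.
- env.job_done(): hands the job in, once; it reports no verdict.
Trained networks look in the newest picture that a camera, given by its name, has taken for a name from the list of things; names that differ only in an ending like _2 or _b are one class to them, and where a whole thing is asked for, a point or a joint stands for the part that bears it (a point fixed in the world has none). Each returns a list of dicts, best first, with "p" (0 to 1); they miss things now and then, are a little off and sometimes report something else, mostly with a low value. They report only what shows in the picture. A call takes as long as a camera call. They do not tell look-alikes from the thing itself.
- search_frame(camera, query): "bbox" ([left, top, right, bottom] in pixels, round what is visible of it).
- masks_of(camera, query): "mask" (400x640 bool, what is visible of it) and "bbox" ([left, top, right, bottom] in pixels, round what is visible of it).
The state is a dict: "clock": time; "joints": joint angles; "joint_velocities": joint speeds; "joint_torque": joint torques, N m; "eef_pos": TCP position; "tool_rot": TCP orientation; "contact_force": force on the tool from outside, world axes, zero at the start; "moment": the same for the moment, N m; "gripper_width": finger opening in m.
Only numpy, scipy, OpenCV 4.12 (cv2) and the standard library are available. Lean on these libraries where they do the work, as an engineer would, in place of code of your own. Each camera call takes 0.05 s, during which the arm holds its last target.

## Working session

There is one attempt and no reset: what is moved stays moved. The work goes in short steps, Python scripts to look and compute and a tool call to move; the robot and the scene stay as the last step left them, time stands still between calls to the robot, and variables do not carry over. Pictures are saved under pics/ and viewed, and the job is handed in when it is done.

Besides the shell and the picture viewer there is one more tool, called after ">>>" as a command line: name --argument value ..., lists and objects as JSON in quotes. move_arm: Moves the arm, as the interface text tells. Its arguments: {"type":"object","properties":{"rows":{"type":"string"}},"required":["rows"]}

```bash
ls; mkdir -p pics
python3 - <<'E'
from bench import env,cams,search_frame,masks_of
import cv2
s=env.sense()
print({k:(v if not hasattr(v,'round') else v) for k,v in s.items()}, env.grasp_offset)
for n in ["scene","top","wrist"]:
    im=cams.get_image(n); cv2.imwrite(f"pics/{n}0.png",im[:,:,::-1]); print(n,cams.camera_model(n))
E
```

```text
pics
{'clock': 0.0, 'joints': array([-1.28787797e+00,  2.64782417e-01,  1.60540218e+00, -1.36549604e-06,
        1.27369382e+00, -3.69074136e-02]), 'joint_velocities': array([ 8.03318333e-05, -6.75690411e-04, -6.85009450e-04, -5.57661013e-04,
        6.88619368e-04,  5.10511684e-04]), 'joint_torque': array([-1.11106514e-03, -5.15117168e+01, -3.67312932e+01, -3.70669122e-04,
        1.28168127e-02, -5.70332901e-06]), 'eef_pos': array([ 0.21200603, -0.64005833,  0.22992709]), 'tool_rot': array([-7.02364595e-04,  8.10678677e-01, -5.85490201e-01, -9.01590967e-04]), 'contact_force': array([-0.79663211, -0.60840886, -0.16434837]), 'moment': array([ 0.01261884, -0.00212618,  0.00270231]), 'gripper_width': 0.08543466661762683} 0.0187
scene {'K': array([[471.43225771,   0.        , 315.6652418 ],
       [  0.        , 471.43225771, 209.22063814],
       [  0.        ,   0.        ,   1.        ]]), 'k1': 0.04670527405643417, 'extrinsics': array([[ 0.63645339,  0.77113569, -0.016638  , -0.36288477],
       [-0.54936937,  0.46834977,  0.69198395,  0.26865137],
       [ 0.54140592, -0.43127512, 
[... 394 characters left out ...]
.13719995, -0.55387218],
       [-0.13748471,  0.00952047,  0.99045813, -0.90974715],
       [ 0.        ,  0.        ,  0.        ,  1.        ]])}
wrist {'K': array([[312.10107086,   0.        , 319.92253241],
       [  0.        , 312.10107086, 200.89256019],
       [  0.        ,   0.        ,   1.        ]]), 'k1': -0.034741146226371714, 'T_tool_cam': array([[ 9.99999495e-01,  5.62981572e-04, -8.32037967e-04,
        -7.53625571e-04],
       [ 2.71830163e-04, -9.48961550e-01, -3.15391665e-01,
        -8.04835052e-02],
       [-9.67131735e-04,  3.15391280e-01, -9.48961224e-01,
        -1.42488641e-01],
       [ 0.00000000e+00,  0.00000000e+00,  0.00000000e+00,
         1.00000000e+00]])}
```

View pics/scene0.png

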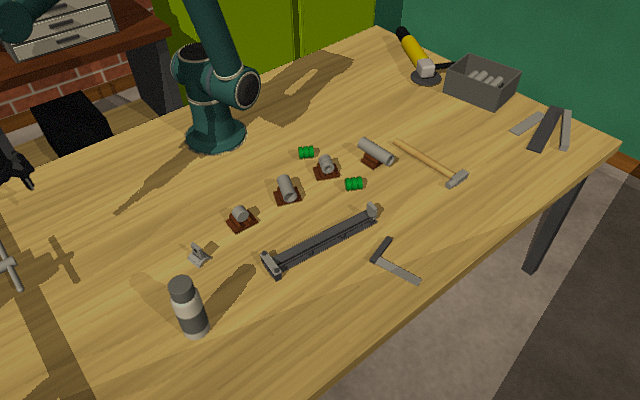

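View pics/top0.png

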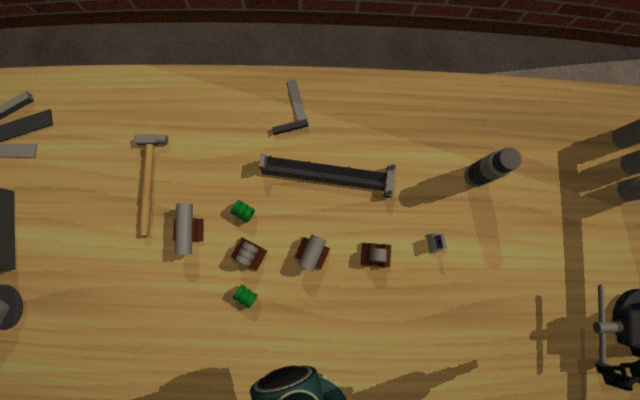

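View pics/wrist0.png

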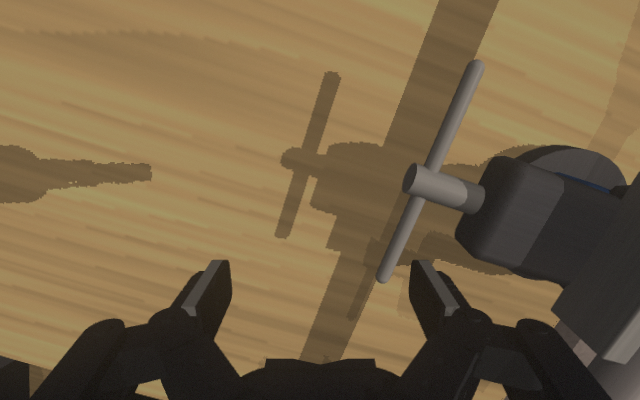

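Top view (up = +x, left = +y): long tube (184,230), collar (248,254), short tube (312,253), plug (377,256), bracket (437,242), green decoys at (243,211) and (245,297). In the channel, the thin upright bar at (265,165) looks like the stop and (390,180) the strap clamp. Next I'll measure these.

```bash
cat > h.py <<'E'
from bench import env,cams,search_frame,masks_of
import cv2, numpy as np
from scipy.spatial.transform import Rotation as R
def q2R(q): return R.from_quat([q[1],q[2],q[3],q[0]]).as_matrix()
def cam(n,st=None):
    m=cams.camera_model(n)
    if n=='wrist':
        T=np.eye(4);T[:3,:3]=q2R(st['tool_rot']);T[:3,3]=st['eef_pos']
        E=np.linalg.inv(T@m['T_tool_cam'])
    else: E=m['extrinsics']
    return m['K'],m['k1'],E
def proj(c,P):
    K,k,E=c;P=np.atleast_2d(P);p=P@E[:3,:3].T+E[:3,3]
    s=np.c_[p[:,0],-p[:,1]]/(-p[:,2:3]); s=s*(1+k*(s**2).sum(1,keepdims=True))
    return s@K[:2,:2].T+K[:2,2]
def ray(c,uv):
    K,k,E=c;d=(np.atleast_2d(uv)-K[:2,2])/np.diag(K)[:2]; s=d.copy()
    for _ in range(20): s=d/(1+k*(s**2).sum(1,keepdims=True))
    v=np.c_[s[:,0],-s[:,1],-np.ones(len(s))]@E[:3,:3]
    return -E[:3,:3].T@E[:3,3], v
def unproj(c,uv,z):
    o,v=ray(c,uv); t=(z-o[2])/v[:,2]; return o+t[:,None]*v
E
python3 - <<'E'
from h import *
out={}
for n in ["top","scene"]:
    im=cams.get_image(n); c=cam(n)
    vis=cv2.resize(im,None,fx=1,fy=1).copy()
    for q,z in dict(plug=.0415,short_tube=.0415,collar=.0415,long_tube=.0415,bracket=.02,channel=.02,stop=.05,spray_can=.1,square=.01,hammer=.015).items():
        for r in masks_of(n,q)[:5]:
            m=r['mask']; 
            if r['p']<.2: continue
            rr=cv2.minAreaRect(np.argwhere(m)[:,::-1].astype(np.float32))
            ys,xs=np.nonzero(m); u=[xs.mean(),ys.mean()]
            # axis
            b=cv2.boxPoints(rr); w=unproj(c,b,z); e1=w[1]-w[0]; e2=w[2]-w[1]
            L=(e1,e2)if np.linalg.norm(e1)>np.linalg.norm(e2) else (e2,e1)
            print(n,q,round(r['p'],2),np.round(u),'W',unproj(c,[u],z)[0].round(3),'boxc',w.mean(0).round(3),'LxW',np.round([np.linalg.norm(l) for l in L],3),'ang',round(np.degrees(np.arctan2(L[0][1],L[0][0])),1))
im=cams.get_image('top'); cv2.imwrite('pics/topz.png',cv2.resize(im[130:310,150:470],None,fx=2.5,fy=2.5,interpolation=cv2.INTER_CUBIC)[:,:,::-1])
im=cams.get_image('scene'); cv2.imwrite('pics/scenez.png',cv2.resize(im[130:310,160:420],None,fx=3,fy=3,interpolation=cv2.INTER_CUBIC)[:,:,::-1])
E
```

```text
top plug 0.64 [377. 254.] W [ 0.426 -0.164  0.041] boxc [ 0.427 -0.164  0.041] LxW [0.039 0.036] ang -88.8
top plug 0.29 [246. 254.] W [0.419 0.172 0.041] boxc [0.419 0.173 0.041] LxW [0.053 0.041] ang -26.0
top plug 0.25 [147. 177.] W [0.612 0.447 0.041] boxc [0.594 0.438 0.041] LxW [0.27  0.092] ang -175.1
top short_tube 0.83 [312. 252.] W [0.427 0.004 0.041] boxc [0.428 0.004 0.041] LxW [0.088 0.044] ang -24.0
top collar 0.9 [246. 254.] W [0.418 0.172 0.041] boxc [0.419 0.172 0.041] LxW [0.053 0.043] ang -26.0
top collar 0.88 [245. 296.] W [0.313 0.172 0.041] boxc [0.313 0.171 0.041] LxW [0.054 0.044] ang -121.3
top collar 0.83 [242. 211.] W [0.53  0.188 0.041] boxc [0.529 0.188 0.041] LxW [0.06  0.041] ang -118.5
top long_tube 0.63 [183. 228.] W [0.48  0.339 0.041] boxc [0.481 0.339 0.041] LxW [0.13  0.045] ang -176.1
top bracket 0.8 [436. 242.] W [ 0.463 -0.325  0.02 ] boxc [ 0.463 -0.325  0.02 ] LxW [0.049 0.048] ang -79.6
top bracket 0.61 [184. 228.] W [0.481 0.346 0.02 ] boxc [0.482 0.347 0.02 ] LxW [0.133 0.046] ang -176.1
top channel 0.89 [325. 173.] W [ 0.64  -0.026  0.02 
[... 1375 characters left out ...]
 boxc [0.631 0.409 0.042] LxW [0.279 0.119] ang 9.1
scene long_tube 0.66 [375. 151.] W [0.475 0.336 0.042] boxc [0.473 0.337 0.042] LxW [0.155 0.064] ang 1.4
scene bracket 0.54 [198. 256.] W [ 0.464 -0.335  0.02 ] boxc [ 0.461 -0.337  0.02 ] LxW [0.081 0.051] ang 8.8
scene channel 0.83 [323. 241.] W [ 0.647 -0.036  0.02 ] boxc [ 0.647 -0.024  0.02 ] LxW [0.336 0.071] ang 83.7
scene spray_can 0.81 [188. 307.] W [ 0.647 -0.447  0.1  ] boxc [ 0.641 -0.446  0.1  ] LxW [0.196 0.071] ang -13.7
scene square 0.96 [391. 264.] W [0.824 0.06  0.01 ] boxc [0.837 0.065 0.01 ] LxW [0.171 0.105] ang -6.7
scene hammer 0.83 [435. 165.] W [0.635 0.458 0.015] boxc [0.614 0.438 0.015] LxW [0.291 0.129] ang 10.5
```

View pics/topz.png

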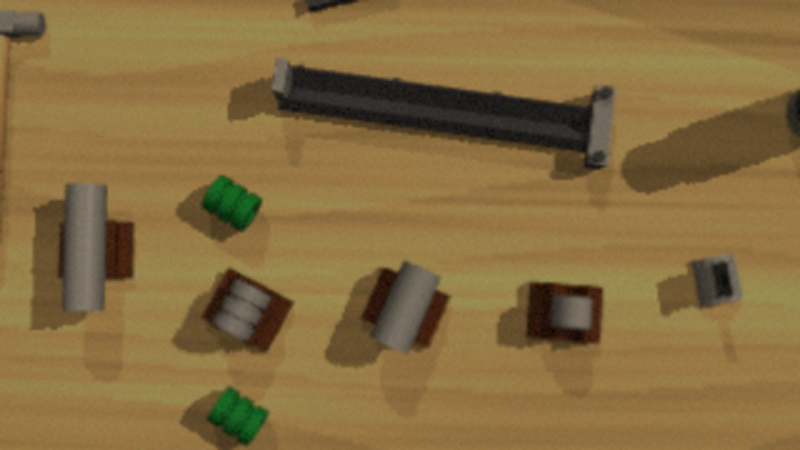

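View pics/scenez.png

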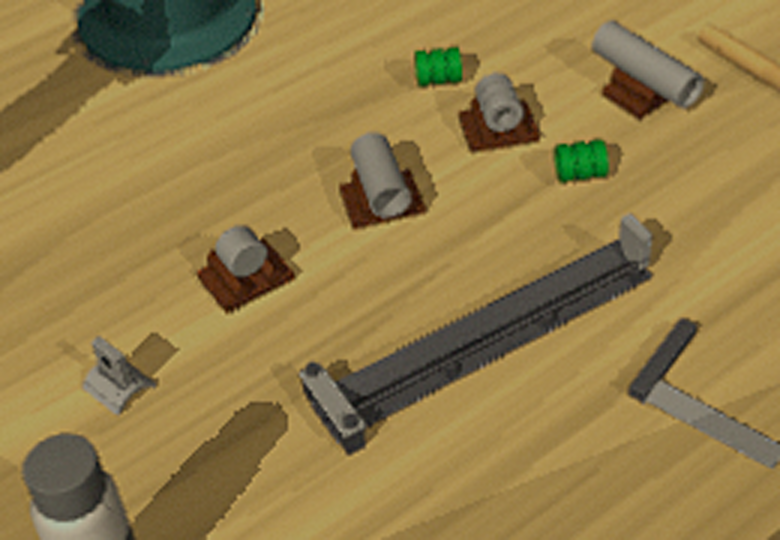

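The stop is at the +y end (topz (283,80)) and the clamp is at the -y end. The network positions from the two cameras agree to about 5 mm. I'll build a move calculator and go over the plug.

```bash
cat >> h.py <<'E'
def phi(st):
    M=q2R(st['tool_rot']); return np.degrees(np.arctan2(M[1,0],M[0,0]))
def go(x,y,z,ph):
    st=env.sense(); M=q2R(st['tool_rot'])
    d=M.T@(np.array([x,y,z])-st['eef_pos'])*100
    dy=(phi(st)-ph+180)%360-180
    print('t',round(float(st['clock']),2),'at',st['eef_pos'].round(4),'phi',round(phi(st),2),'F',st['contact_force'].round(1),'w',round(st['gripper_width'],4),'-> d(cm)',d.round(2),'yaw',round(np.radians(dy),3),'rows',round(max(np.linalg.norm(d)/4.17,abs(dy)/7.16),1))
def snap(n,name,crop=None,f=1):
    st=env.sense(); im=cams.get_image(n); v=im
    if crop: v=v[crop[1]:crop[3],crop[0]:crop[2]]
    cv2.imwrite(f'pics/{name}.png',cv2.resize(v,None,fx=f,fy=f,interpolation=cv2.INTER_CUBIC)[:,:,::-1]); return im,cam(n,st),st
def meas(n,c,q,z,pm=.2):
    for r in masks_of(n,q)[:4]:
        m=r['mask']
        if r['p']<pm or m.sum()<5: continue
        cs,_=cv2.findContours(m.astype(np.uint8),cv2.RETR_EXTERNAL,cv2.CHAIN_APPROX_NONE)
        p=max(cs,key=len)[:,0].astype(float); w=unproj(c,p,z)
        (cx,cy),(a,b),an=cv2.minAreaRect(w[:,:2].astype(np.float32)*1000)
        if a<b: a,b=b,a; an+=90
        an=(an+90)%180-90
        u=p.mean(0)
        print(q,round(r['p'],2),'px',u.round(0),'W(mm)',round(cx,1),round(cy,1),'L,W',round(a,1),round(b,1),'ang',round(an,1))
E
python3 -c "
from h import *
go(.427,-.164,.19,-90)"
```

```text
t 1.35 at [ 0.2122 -0.6408  0.2313] phi -71.68 F [ 1.3  0.6 -0.2] w 0.0855 -> d(cm) [-38.51 -35.38   4.13] yaw 0.32 rows 12.6
```

>>> move_arm --rows "-38.5 -35.4 4.1 0.32 8.5; -38.5 -35.4 4.1 0.32 8.5; -38.5 -35.4 4.1 0.32 8.5; -38.5 -35.4 4.1 0.32 8.5; -38.5 -35.4 4.1 0.32 8.5; -38.5 -35.4 4.1 0.32 8.5; -38.5 -35.4 4.1 0.32 8.5; -38.5 -35.4 4.1 0.32 8.5; -38.5 -35.4 4.1 0.32 8.5; -38.5 -35.4 4.1 0.32 8.5"

```text
clock: 2.18
eef_pos: [0.3834, -0.2603, 0.199]
tool_rot: [0.0, -0.707, 0.707, -0.001]
contact_force: [0.8, -0.8, 0.0]
gripper_width: 0.0847
```

```bash
python3 -c "
from h import *
go(.427,-.164,.19,-90)"
```

```text
t 2.18 at [ 0.3834 -0.2603  0.199 ] phi -90.04 F [ 0.8 -0.8  0. ] w 0.0847 -> d(cm) [-9.64 -4.35  0.89] yaw -0.001 rows 2.5
```

>>> move_arm --rows "-9.6 -4.3 0.9 0 8.5; -9.6 -4.3 0.9 0 8.5; -9.6 -4.3 0.9 0 8.5; -9.6 -4.3 0.9 0 8.5; -9.6 -4.3 0.9 0 8.5"

```text
clock: 2.6
eef_pos: [0.4263, -0.1652, 0.1898]
tool_rot: [0.0, 0.708, -0.706, 0.0]
contact_force: [0.2, -0.2, -0.2]
gripper_width: 0.0848
```

```bash
python3 -c "
from h import *
im,c,st=snap('wrist','w1')
go(.427,-.164,.19,-90)
meas('wrist',c,'plug',.0415)
meas('wrist',c,'short_tube',.0415)
meas('wrist',c,'channel',.02)
"
```

```text
t 2.65 at [ 0.4261 -0.1661  0.1899] phi -89.92 F [-0.3  0.   0.4] w 0.0853 -> d(cm) [-0.21 -0.09 -0.01] yaw 0.001 rows 0.1
plug 0.71 px [320. 188.] W(mm) 422.2 -165.0 L,W 43.0 41.3 ang -89.9
short_tube 0.59 px [146. 185.] W(mm) 421.6 5.4 L,W 105.3 46.9 ang -22.7
```

View pics/w1.png

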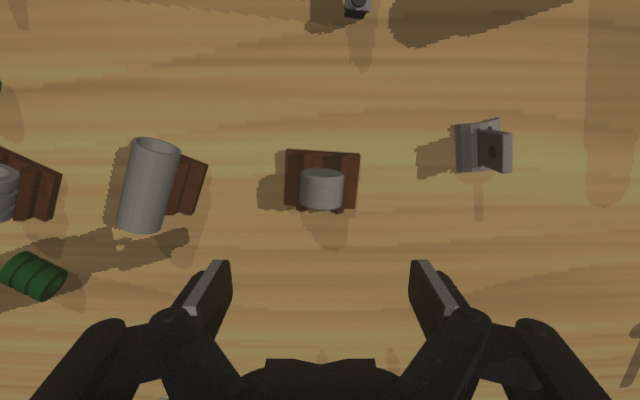

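Wrist view: plug at (322,188) with its axis along image vertical (world x), short tube at (148,185), bracket at (485,147). I'll fit a cylinder silhouette to the mask to get the exact pose.

```bash
cat >> h.py <<'E'
from scipy.optimize import minimize
def cyl(x,y,z,ang,L):
    t=np.linspace(0,2*np.pi,24,endpoint=False); d=np.array([np.cos(ang),np.sin(ang),0]);n=np.array([-d[1],d[0],0]);k=np.array([0,0,1])
    return np.vstack([np.array([x,y,z])+s*L/2*d+.021*(np.cos(t)[:,None]*n+np.sin(t)[:,None]*k) for s in(-1,1)])
def rast(c,P):
    p=proj(c,P).astype(np.float32); h=cv2.convexHull(p)[:,0]
    im=np.zeros((400,640),np.uint8); cv2.fillConvexPoly(im,np.round(h*16).astype(np.int32),1,shift=4); return im.astype(bool)
def fit(obs,x0,y0,ang0,L,z=.0415,fixang=False):
    # obs: list of (cam,mask)
    def cost(v):
        a=np.radians(ang0 if fixang else v[2]*1000); P=cyl(v[0],v[1],z,a,L); e=0
        for c,m in obs:
            r=rast(c,P); e+=1-(r&m).sum()/max(1,(r|m).sum())
        return e
    v0=np.array([x0,y0,ang0/1000])
    r=minimize(cost,v0,method='Nelder-Mead',options=dict(initial_simplex=v0+np.array([[0,0,0],[.01,0,0],[0,.01,0],[.004,.004,.01]]),xatol=1e-5,fatol=1e-5))
    print('fit',(r.x[:2]*1000).round(1),'ang',round(r.x[2]*1000,1),'1-IoU',round(r.fun,3)); return r.x
def getmask(n,q,c,x,y,z=.04):
    u=proj(c,[[x,y,z]])[0]; best=None
    for r in masks_of(n,q):
        if r['p']<.2: continue
        ys,xs=np.nonzero(r['mask']); d=np.hypot(xs.mean()-u[0],ys.mean()-u[1])
        if best is None or d<best[0]: best=(d,r['mask'],r['p'])
    if best: print('mask',q,'d',round(best[0],1),'p',round(best[2],2))
    return None if best is None else best[1]
E
python3 -c "
from h import *
st=env.sense(); cams.get_image('wrist'); c=cam('wrist',st)
for q,x,y,a,L in [('plug',.425,-.164,0,.032),('short_tube',.427,.004,-24,.085)]:
    m=getmask('wrist',q,c,x,y); fit([(c,m)],x,y,a,L)
cams.get_image('top'); ct=cam('top')
for q,x,y,a,L in [('plug',.425,-.164,0,.032),('short_tube',.427,.004,-24,.085),('collar',.419,.172,-26,.05),('long_tube',.48,.339,4,.13)]:
    m=getmask('top',q,ct,x,y); fit([(ct,m)],x,y,a,L)
"
```

```text
mask plug d 3.0 p 0.82
fit [ 423.2 -164.9] ang -3.1 1-IoU 0.081
mask short_tube d 1.5 p 0.79
fit [425.3   3.4] ang -22.3 1-IoU 0.026Traceback (most recent call last):
  File "<string>", line 8, in <module>
    m=getmask('top',q,ct,x,y); fit([(ct,m)],x,y,a,L)
                               ~~~^^^^^^^^^^^^^^^^^^
  File "h.py", line 60, in fit
    r=minimize(cost,v0,method='Nelder-Mead',options=dict(initial_simplex=v0+np.array([[0,0,0],[.01,0,0],[0,.01,0],[.004,.004,.01]]),xatol=1e-5,fatol=1e-5))
    res = _minimize_neldermead(fun, x0, args, callback, bounds=bounds,
                               **options)
    fsim[k] = func(sim[k])
              ~~~~^^^^^^^^
    fx = function(np.copy(x), *(wrapper_args + args))
  File "h.py", line 57, in cost
    r=rast(c,P); e+=1-(r&m).sum()/max(1,(r|m).sum())
                       ~^~
TypeError: unsupported operand type(s) for &: 'bool' and 'NoneType'
```

```bash
python3 -c "
from h import *
go(.4235,-.165,.032,-93)"
```

```text
t 3.05 at [ 0.4258 -0.1669  0.1897] phi -90.1 F [-0.2  0.2  0.2] w 0.0854 -> d(cm) [-0.19  0.22 15.77] yaw 0.051 rows 3.8
```

>>> move_arm --rows "-0.2 0.2 6 0.05 8.5; -0.2 0.2 10 0.05 8.5; -0.2 0.2 13 0.05 8.5; -0.2 0.2 15 0.05 8.5; -0.2 0.2 15.7 0.05 8.5; -0.2 0.2 15.7 0.05 6; -0.2 0.2 15.7 0.05 3.5; -0.2 0.2 15.7 0.05 3.5; -0.2 0.2 15.7 0.05 3.5; -0.2 0.2 15.7 0.05 3.5"

```text
clock: 3.88
eef_pos: [0.4267, -0.1661, 0.0357]
tool_rot: [0.001, -0.689, 0.724, -0.003]
contact_force: [-1.7, -3.9, 5.5]
gripper_width: 0.0399
```

```bash
python3 -c "
from h import *
snap('wrist','w2')
go(.4235,-.165,.2,-6.5)"
```

```text
t 3.93 at [ 0.4267 -0.1661  0.0357] phi -92.84 F [-1.1 -4.1  6.9] w 0.0401 -> d(cm) [ -0.03   0.24 -16.43] yaw -1.507 rows 12.1
```

View pics/w2.png

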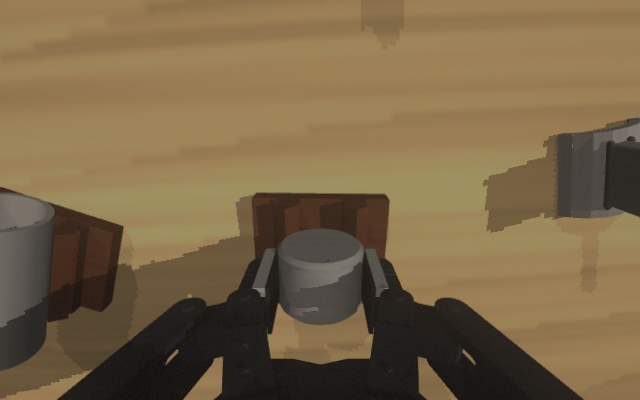

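The plug is between the pads with a reading of 40 mm. I'll lift it a little and check that it holds.

>>> move_arm --rows "0 0 -1 0 3.5; 0 0 -2 0 3.5; 0 0 -4 0 3.5; 0 0 -6 0 3.5; 0 0 -6 0 3.5"

```text
clock: 4.35
eef_pos: [0.427, -0.1651, 0.0973]
tool_rot: [0.002, -0.689, 0.725, -0.004]
contact_force: [1.7, -0.6, -2.1]
gripper_width: 0.0401
```

```bash
python3 -c "
from h import *
snap('wrist','w3')
go(.64,-.164,.15,-6.5)"
```

```text
t 4.4 at [ 0.4262 -0.1648  0.0955] phi -92.87 F [ 0.1 -0.1 -1.5] w 0.0402 -> d(cm) [ -1.15 -21.38  -5.33] yaw -1.507 rows 12.1
```

View pics/w3.png

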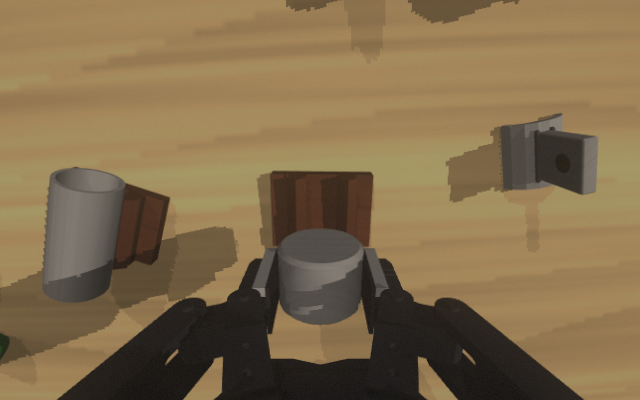

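```bash
python3 -c "
from h import *
st=env.sense(); cams.get_image('wrist'); c=cam('wrist',st)
p=st['eef_pos'];m=getmask('wrist','plug',c,p[0],p[1],.1)
x=fit([(c,m)],p[0],p[1],-3,.032,z=p[2]+.0058,fixang=True)
print((q2R(st['tool_rot']).T@(np.array([x[0],x[1],p[2]+.0058])-p)*1000).round(1))
go(.645,.07,.17,-6.5)
"
```

```text
mask plug d 9.0 p 0.64
fit [ 422.9 -163.9] ang 3.3 1-IoU 0.103
[-0.7  3.3 -5.8]
t 4.5 at [ 0.4237 -0.1638  0.0926] phi -92.87 F [-0.5  0.9 -4.6] w 0.0398 -> d(cm) [-24.46 -20.93  -7.73] yaw -1.507 rows 12.1
```

>>> move_arm --rows "0 0 -5 -0.1 3.5; -4 -3 -7.7 -0.25 3.5; -8 -6 -7.7 -0.37 3.5; -12 -9 -7.7 -0.5 3.5; -16 -13 -7.7 -0.62 3.5; -20 -17 -7.7 -0.75 3.5; -24.5 -20.9 -7.7 -0.87 3.5; -24.5 -20.9 -7.7 -1 3.5; -24.5 -20.9 -7.7 -1.12 3.5; -24.5 -20.9 -7.7 -1.24 3.5"

```text
clock: 5.33
eef_pos: [0.6485, 0.0757, 0.1669]
tool_rot: [-0.002, 0.981, -0.192, -0.0]
contact_force: [0.2, 0.2, -2.4]
gripper_width: 0.04
```

```bash
python3 -c "
from h import *
go(.645,.09,.17,-6.5)"
```

```text
t 5.33 at [0.6485 0.0757 0.1669] phi -22.13 F [ 0.2  0.2 -2.4] w 0.04 -> d(cm) [-0.87 -1.2  -0.31] yaw -0.273 rows 2.2
```

>>> move_arm --rows "-0.9 -1.2 -0.3 -0.12 3.5; -0.9 -1.2 -0.3 -0.24 3.5; -0.9 -1.2 -0.3 -0.27 3.5; -0.9 -1.2 -0.3 -0.27 3.5; -0.9 -1.2 -0.3 -0.27 3.5; -0.9 -1.2 -0.3 -0.27 3.5"

```text
clock: 5.83
eef_pos: [0.6405, 0.0845, 0.1712]
tool_rot: [0.0, 0.998, -0.064, -0.001]
contact_force: [-0.5, -0.3, -3.2]
gripper_width: 0.0398
```

```bash
python3 -c "
from h import *
im,c,st=snap('wrist','w4')
go(.645,.09,.17,-6.5)
meas('wrist',c,'channel',.02)
meas('wrist',c,'stop',.058)
"
```

```text
t 5.88 at [0.6408 0.0844 0.1716] phi -7.28 F [-0.2  0.3 -1.8] w 0.0395 -> d(cm) [ 0.35 -0.61  0.16] yaw -0.014 rows 0.2
channel 0.69 px [332. 176.] W(mm) 653.4 87.7 L,W 119.3 47.6 ang 83.4
stop 0.66 px [337. 127.] W(mm) 660.7 141.0 L,W 35.5 14.2 ang -7.2
```

View pics/w4.png

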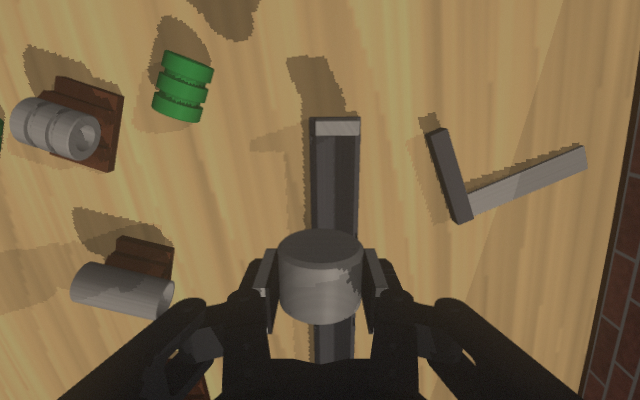

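```bash
python3 -c "
from h import *
c=cam('top'); a=unproj(c,[[263.2,161.5]],.058)[0]; b=unproj(c,[[390.4,180.4]],.041)[0]
print(a,b,np.degrees(np.arctan2(*(a-b)[1::-1])),np.linalg.norm((a-b)[:2]))
im=cams.get_image('wrist'); g=im[100:390,290:380]; cv2.imwrite('pics/w4z.png',cv2.resize(g[:150],None,fx=5,fy=4,interpolation=cv2.INTER_CUBIC)[:,:,::-1])
"
```

```text
[0.65771228 0.13685444 0.058     ] [ 0.62027719 -0.19784921  0.041     ] 83.61824720118524 0.33679061422637036
```

View pics/w4z.png

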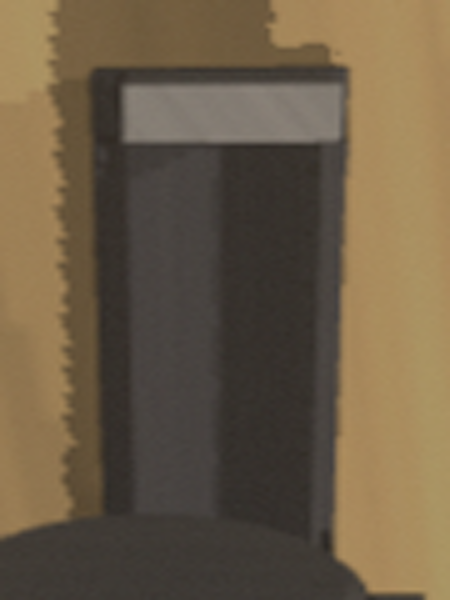

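```bash
python3 -c "
from h import *
st=env.sense(); c=cam('wrist',st); print(st['eef_pos'],phi(st))
w=unproj(c,[[314.6,121],[358.6,121],[358.6,135.75],[314.6,135.75]],.058); print(w.round(4)); s=w.mean(0);print(s)
v=unproj(c,[[334,136],[332.6,227]],.010); print(v, np.degrees(np.arctan2(*(v[0]-v[1])[1::-1])))
"
```

```text
[0.64124243 0.08436171 0.17250926] -7.263125816780699
[[0.6443 0.1478 0.058 ]
 [0.6793 0.1434 0.058 ]
 [0.6782 0.1317 0.058 ]
 [0.6427 0.1362 0.058 ]]
[0.66111423 0.13976813 0.058     ]
[[0.65968224 0.12823779 0.01      ]
 [0.64748667 0.03392146 0.01      ]] 82.6322489786478
```

```bash
cat >> h.py <<'E'
S=np.array([.661,.140]); U=np.array([np.cos(np.radians(83.2)),np.sin(np.radians(83.2))])
def ch(s,lat=0):  # s metres from stop centre toward middle
    return S-s*U+lat*np.array([U[1],-U[0]])
E
python3 -c "
from h import *
p=ch(.0247); go(p[0],p[1],.036,-6.8)"
```

```text
t 6.03 at [0.6412 0.0844 0.1725] phi -7.26 F [-0.3 -0.2 -2.9] w 0.0398 -> d(cm) [ 1.28 -3.3  13.65] yaw -0.008 rows 3.4
```

>>> move_arm --rows "0.6 -1.7 3 -0.01 3.5; 1.3 -3.3 6 -0.01 3.5; 1.3 -3.3 9 -0.01 3.5; 1.3 -3.3 11 -0.01 3.5; 1.3 -3.3 11 -0.01 3.5; 1.3 -3.3 11 -0.01 3.5"

```text
clock: 6.53
eef_pos: [0.6569, 0.1155, 0.0611]
tool_rot: [0.0, 0.998, -0.058, -0.002]
contact_force: [0.1, 0.4, -2.7]
gripper_width: 0.0399
```

```bash
python3 -c "
from h import *
p=ch(.0247); go(p[0],p[1],.036,-6.8);snap('wrist','w5');p=ch(.0247); go(p[0],p[1],.036,-6.8)"
```

```text
t 6.53 at [0.6569 0.1155 0.0611] phi -6.66 F [ 0.1  0.4 -2.7] w 0.0399 -> d(cm) [ 0.12 -0.02  2.51] yaw 0.002 rows 0.6
t 6.58 at [0.6588 0.1156 0.0633] phi -6.67 F [ 0.4  0.2 -2.6] w 0.0396 -> d(cm) [-0.07  0.02  2.73] yaw 0.002 rows 0.7
```

View pics/w5.png

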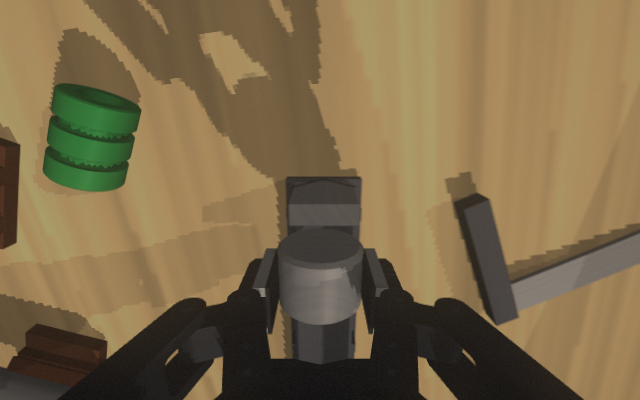

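Aligned with the V: stop top at (324,212), plug at (321,275). Lowering.

>>> move_arm --rows "0 0 1 0 3.5; 0 0 2 0 3.5; 0 0 2.6 0 3.5; 0 0 2.7 0 3.5; 0 0 2.7 0 3.5; 0 0 2.7 0 3.5"

```text
clock: 7.08
eef_pos: [0.6584, 0.1157, 0.0358]
tool_rot: [0.0, 0.998, -0.058, -0.0]
contact_force: [-0.2, 0.1, -3.1]
gripper_width: 0.0396
```

```bash
python3 -c "
from h import *
snap('wrist','w6',(240,150,400,350),3);p=ch(.0187); go(p[0],p[1],.0342,-6.8)"
```

```text
t 7.13 at [0.6585 0.1157 0.036 ] phi -6.65 F [ 0.4 -0.5 -2.6] w 0.0396 -> d(cm) [-0.04 -0.57  0.18] yaw 0.003 rows 0.1
```

View pics/w6.png

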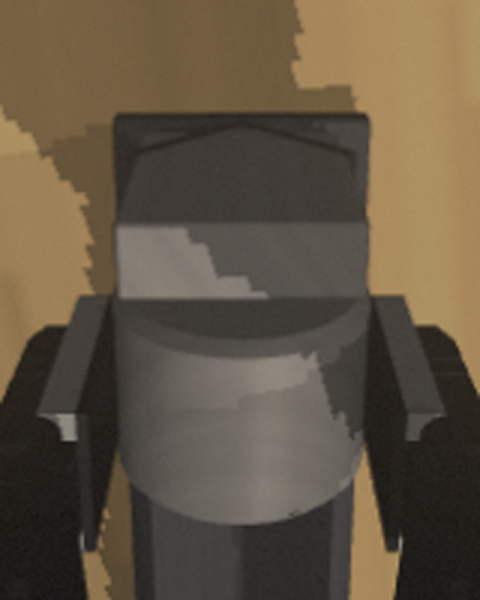

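>>> move_arm --rows "0 -0.2 0.1 0 3.5; 0 -0.4 0.15 0 3.5; 0 -0.5 0.15 0 3.5; 0 -0.6 0.15 0 3.5; 0 -0.7 0.15 0 3.5; 0 -0.7 0.15 0 3.5"

```text
clock: 7.63
eef_pos: [0.659, 0.1205, 0.0343]
tool_rot: [0.002, 0.998, -0.057, -0.0]
contact_force: [-0.9, -8.0, -1.3]
gripper_width: 0.0397
```

Contact with the stop (-8 N). Releasing and lifting.

>>> move_arm --rows "0 -0.6 0.15 0 3.5; 0 -0.6 0.15 0 5; 0 -0.6 0.15 0 6.5; 0 -0.6 0.15 0 7.5; 0 -0.6 -2 0 7.5; 0 -0.6 -6 0 7.5; 0 -0.6 -10 0 7.5; 0 -0.6 -12 0 7.5; 0 -0.6 -12 0 7.5"

```text
clock: 8.38
eef_pos: [0.6648, 0.1304, 0.1627]
tool_rot: [-0.002, 0.998, -0.058, 0.007]
contact_force: [1.7, 0.9, 0.1]
gripper_width: 0.0753
```

```bash
python3 -c "
from h import *
im,c,st=snap('wrist','w7');
p=ch(.022);m=getmask('wrist','plug',c,p[0],p[1]); x=fit([(c,m)],p[0],p[1],83.2,.032,z=.04)
d=S-x[:2]; print('s',d@U,'lat',d@np.array([-U[1],U[0]]))
go(.4253,.0034,.15,67.7)"
```

```text
mask plug d 4.4 p 0.6
fit [657.2 118.3] ang 83.9 1-IoU 0.257
s 0.022011680420412887 lat -0.0011770891815141439
t 8.48 at [0.6612 0.1296 0.1565] phi -6.61 F [-0.5 -0.6 -0.1] w 0.0748 -> d(cm) [-21.98  15.25   0.53] yaw -1.297 rows 10.4
```

View pics/w7.png

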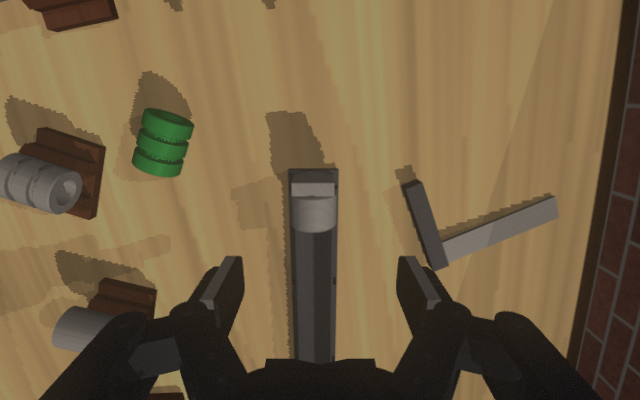

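Plug seated against the stop at (313,215). On to the short tube.

>>> move_arm --rows "-3 2 0 -0.12 8.5; -6 4 0 -0.24 8.5; -9 6 0 -0.37 8.5; -12 8 0 -0.49 8.5; -15 10 0 -0.61 8.5; -18 12 0 -0.74 8.5; -20 14 0.5 -0.86 8.5; -22 15.2 0.5 -0.98 8.5; -22 15.2 0.5 -1.11 8.5; -22 15.2 0.5 -1.23 8.5"

```text
clock: 9.32
eef_pos: [0.4208, 0.003, 0.147]
tool_rot: [-0.001, 0.848, 0.531, -0.002]
contact_force: [-0.5, -0.5, -0.0]
gripper_width: 0.0849
```

>>> move_arm --rows "0 0 0 -0.07 8.5; 0 0 0 -0.07 8.5; 0 0 0 -0.07 8.5; 0 0 0 -0.07 8.5"

```text
clock: 9.65
eef_pos: [0.4231, 0.0034, 0.1482]
tool_rot: [-0.001, 0.83, 0.557, -0.001]
contact_force: [-0.5, 0.6, -0.2]
gripper_width: 0.0853
```

```bash
python3 -c "
from h import *
im,c,st=snap('wrist','w8');
m=getmask('wrist','short_tube',c,.425,.003); x=fit([(c,m)],.4253,.0034,-22.3,.085)
for a in(0,):go(x[0],x[1],.031,x[2]*1000+90)"
```

```text
mask short_tube d 0.5 p 0.71
fit [424.8   3.1] ang -22.1 1-IoU 0.029
t 9.75 at [0.4235 0.0033 0.1487] phi 67.79 F [ 1.3  0.5 -0.3] w 0.085 -> d(cm) [ 0.04  0.14 11.77] yaw -0.002 rows 2.8
```

View pics/w8.png

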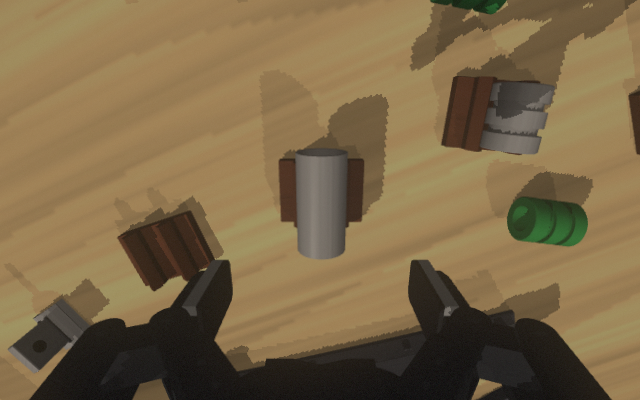

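Short tube upright in view at (321,203), aligned with the jaws. Descending and gripping.

>>> move_arm --rows "0 0.1 4 0 8.5; 0 0.1 8 0 8.5; 0 0.1 10.5 0 8.5; 0 0.1 11.6 0 8.5; 0 0.1 11.6 0 8.5; 0 0.1 11.6 0 6; 0 0.1 11.6 0 3.5; 0 0.1 11.6 0 3.5; 0 0.1 11.6 0 3.5; 0 0.1 11.6 0 3.5"

```text
clock: 10.58
eef_pos: [0.4266, 0.0029, 0.0352]
tool_rot: [0.001, 0.83, 0.558, 0.002]
contact_force: [-1.0, 0.7, 5.5]
gripper_width: 0.0399
```

```bash
python3 -c "
from h import *
go(.4248,.0031,.15,67.8)"
```

```text
t 10.58 at [0.4266 0.0029 0.0352] phi 67.81 F [-1.   0.7  5.5] w 0.0399 -> d(cm) [ -0.03  -0.14 -11.48] yaw 0.0 rows 2.8
```

>>> move_arm --rows "0 0 -2 0 3.5; 0 0 -4 0 3.5; 0 0 -8 0 3.5; 0 0 -9 0.1 3.5; 0 0 -9 0.2 3.5; 0 0 -9 0.2 3.5"

```text
clock: 11.08
eef_pos: [0.4261, 0.0027, 0.1253]
tool_rot: [0.001, 0.882, 0.471, 0.002]
contact_force: [-0.3, -0.7, -2.8]
gripper_width: 0.0396
```

```bash
python3 -c "
from h import *
p=ch(.087); go(p[0],p[1],.12,-6.8)"
```

```text
t 11.08 at [0.4261 0.0027 0.1253] phi 56.24 F [-0.3 -0.7 -2.8] w 0.0396 -> d(cm) [16.72 15.84  0.63] yaw 1.1 rows 8.8
```

>>> move_arm --rows "3 3 0.3 0.12 3.5; 6 6 0.3 0.25 3.5; 9 9 0.3 0.37 3.5; 12 12 0.3 0.5 3.5; 15 14 0.3 0.62 3.5; 16.7 15.8 0.3 0.74 3.5; 16.7 15.8 0.3 0.87 3.5; 16.7 15.8 0.3 0.99 3.5; 16.7 15.8 0.3 1.1 3.5; 16.7 15.8 0.3 1.1 3.5"

```text
clock: 11.92
eef_pos: [0.6479, 0.0544, 0.1187]
tool_rot: [0.0, 0.998, -0.058, -0.001]
contact_force: [-0.9, -0.1, -1.8]
gripper_width: 0.0401
```

>>> move_arm --rows "0 0 0 0 3.5; 0 0 0 0 3.5; 0 0 0 0 3.5"

```text
clock: 12.17
eef_pos: [0.6484, 0.0542, 0.12]
tool_rot: [0.0, 0.998, -0.057, -0.0]
contact_force: [-0.0, -0.1, -1.8]
gripper_width: 0.0401
```

```bash
python3 -c "
from h import *
im,c,st=snap('wrist','w9')
p=st['eef_pos'];m=getmask('wrist','short_tube',c,p[0],p[1],p[2])
if m is not None:
  x=fit([(c,m)],p[0],p[1],phi(st)+90,.085,z=p[2]+.006,fixang=True)
  print((q2R(st['tool_rot']).T@(np.array([x[0],x[1],p[2]+.006])-p)*1000).round(1))
p=ch(.087); go(p[0],p[1],.036,-6.8)"
```

```text
mask short_tube d 1.6 p 0.87
fit [647.8  55.4] ang 86.4 1-IoU 0.034
[-0.7 -1.1 -6. ]
t 12.27 at [0.6486 0.0543 0.1202] phi -6.57 F [-0.   0.7 -2.9] w 0.0398 -> d(cm) [0.22 0.04 8.42] yaw 0.004 rows 2.0
```

View pics/w9.png

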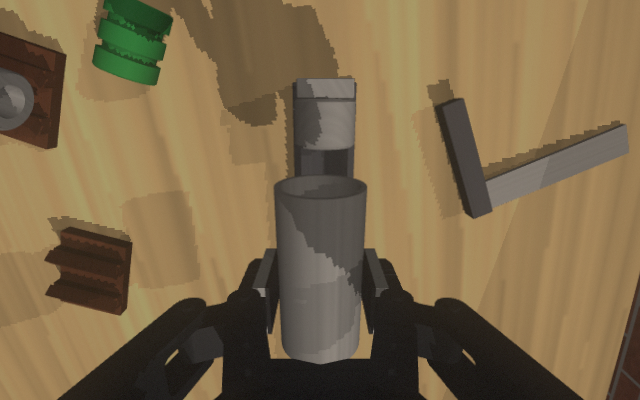

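Tube in line over the V behind the plug (325,120). Lowering with a roughly 5 mm gap, then sliding up.

>>> move_arm --rows "0.2 0 4 0 3.5; 0.2 0 7 0 3.5; 0.2 0 8 0 3.5; 0.2 0 8.4 0 3.5; 0.2 0 8.5 0 3.5; 0.2 0 8.5 0 3.5; 0.2 -0.2 8.5 0 3.5; 0.2 -0.4 8.5 0 3.5"

```text
clock: 12.93
eef_pos: [0.652, 0.0582, 0.0365]
tool_rot: [-0.0, 0.998, -0.058, 0.001]
contact_force: [-1.2, -0.0, -1.3]
gripper_width: 0.0396
```

```bash
python3 -c "
from h import *
snap('wrist','w10',(240,130,400,380),2.4);p=ch(.081); go(p[0],p[1],.034,-6.8)"
```

```text
t 12.98 at [0.652  0.0587 0.0364] phi -6.64 F [ 0.3  0.3 -1.7] w 0.0403 -> d(cm) [-0.07 -0.08  0.24] yaw 0.003 rows 0.1
```

View pics/w10.png

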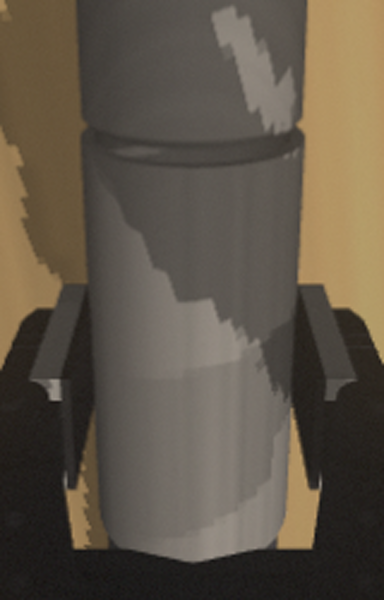

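A small gap (~1–2 mm) remains, so I'll slide on and seat.

>>> move_arm --rows "0 -0.1 0.15 0 3.5; 0 -0.2 0.2 0 3.5; 0 -0.3 0.2 0 3.5; 0 -0.4 0.2 0 3.5; 0 -0.4 0.2 0 3.5"

```text
clock: 13.4
eef_pos: [0.652, 0.0595, 0.034]
tool_rot: [0.002, 0.998, -0.057, 0.0]
contact_force: [-0.9, -8.7, 2.0]
gripper_width: 0.0398
```

>>> move_arm --rows "0 -0.3 0.2 0 3.5; 0 -0.3 0.2 0 5; 0 -0.3 0.2 0 6.5; 0 -0.3 0.2 0 7.5; 0 -0.3 -2 0 7.5; 0 -0.3 -6 0 7.5; 0 -0.3 -10 0 7.5; 0 -0.3 -12 0 7.5; 0 -0.3 -12 0 7.5"

```text
clock: 14.15
eef_pos: [0.6568, 0.0661, 0.1611]
tool_rot: [-0.001, 0.998, -0.058, 0.006]
contact_force: [2.0, 0.2, 0.6]
gripper_width: 0.0748
```

```bash
python3 -c "
from h import *
im,c,st=snap('wrist','w11');
go(.419,.172,.15,64)"
```

```text
t 14.2 at [0.655  0.066  0.1578] phi -6.61 F [ 0.4 -0.6 -0.5] w 0.0751 -> d(cm) [-24.67  -7.81   0.6 ] yaw -1.232 rows 9.9
```

View pics/w11.png

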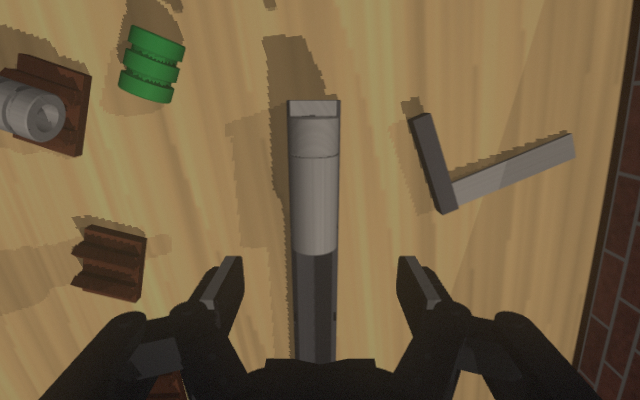

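Plug and short tube are butted and seated (joint at (314,157)). Now the collar.

>>> move_arm --rows "-3 -1 0 -0.12 8.5; -6 -2 0 -0.24 8.5; -9 -3 0 -0.37 8.5; -12 -4 0 -0.49 8.5; -16 -5 0 -0.61 8.5; -20 -6 0 -0.74 8.5; -24 -7.5 0.5 -0.86 8.5; -24.7 -7.8 0.5 -0.98 8.5; -24.7 -7.8 0.5 -1.11 8.5; -24.7 -7.8 0.5 -1.23 8.5"

```text
clock: 15.03
eef_pos: [0.413, 0.1715, 0.1462]
tool_rot: [-0.001, 0.847, 0.532, -0.002]
contact_force: [0.5, -0.9, 0.9]
gripper_width: 0.0847
```

>>> move_arm --rows "0 0 0 0 8.5; 0 0 0 0 8.5; 0 0 0 0 8.5"

```text
clock: 15.28
eef_pos: [0.4151, 0.171, 0.1473]
tool_rot: [-0.0, 0.85, 0.527, -0.001]
contact_force: [0.6, 0.2, -0.4]
gripper_width: 0.0856
```

```bash
python3 -c "
from h import *
im,c,st=snap('wrist','w12');
m=getmask('wrist','collar',c,.419,.172); x=fit([(c,m)],.419,.172,-26,.05)
go(x[0],x[1],.031,x[2]*1000+90)"
```

```text
mask collar d 2.8 p 0.76
fit [417.7 170.7] ang -25.1 1-IoU 0.052
t 15.38 at [0.4155 0.1709 0.1477] phi 63.7 F [ 1.1 -0.8  0.3] w 0.0849 -> d(cm) [ 0.08  0.22 11.67] yaw -0.022 rows 2.8
```

View pics/w12.png

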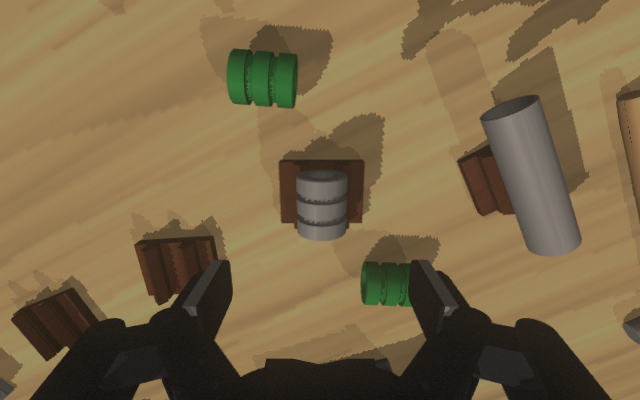

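Collar at (321,203), aligned, with the green look-alikes well clear of the fingers' path. Descending.

>>> move_arm --rows "0.1 0.2 4 -0.02 8.5; 0.1 0.2 8 -0.02 8.5; 0.1 0.2 10.5 -0.02 8.5; 0.1 0.2 11.5 -0.02 8.5; 0.1 0.2 11.5 -0.02 8.5; 0.1 0.2 11.5 -0.02 6; 0.1 0.2 11.5 -0.02 3.5; 0.1 0.2 11.5 -0.02 3.5; 0.1 0.2 11.5 -0.02 3.5; 0.1 0.2 11.5 -0.02 3.5"

```text
clock: 16.22
eef_pos: [0.4189, 0.1703, 0.0355]
tool_rot: [0.001, 0.843, 0.537, 0.0]
contact_force: [-3.0, -6.7, 11.0]
gripper_width: 0.0399
```

>>> move_arm --rows "0 0 -2 0 3.5; 0 0 -4 0 3.5; 0 0 -8 0 3.5; 0 0 -9 0.1 3.5; 0 0 -9 0.2 3.5; 0 0 -9 0.2 3.5"

```text
clock: 16.72
eef_pos: [0.4193, 0.1716, 0.1256]
tool_rot: [0.0, 0.894, 0.449, 0.002]
contact_force: [-0.7, -0.5, -3.2]
gripper_width: 0.0399
```

```bash
python3 -c "
from h import *
p=ch(.155); go(p[0],p[1],.12,-6.8)"
```

```text
t 16.72 at [0.4193 0.1716 0.1256] phi 53.37 F [-0.7 -0.5 -3.2] w 0.0399 -> d(cm) [-1.56 28.99  0.63] yaw 1.05 rows 8.4
```

>>> move_arm --rows "0 4 0.3 0.12 3.5; 0 8 0.3 0.25 3.5; 0 12 0.3 0.37 3.5; -0.5 16 0.3 0.5 3.5; -1 20 0.3 0.62 3.5; -1.5 24 0.3 0.74 3.5; -1.6 27.5 0.3 0.87 3.5; -1.6 29 0.3 0.99 3.5; -1.6 29 0.3 1.05 3.5; -1.6 29 0.3 1.05 3.5"

```text
clock: 17.55
eef_pos: [0.6416, -0.0153, 0.1191]
tool_rot: [-0.0, 0.998, -0.058, -0.001]
contact_force: [-1.2, 0.3, -3.6]
gripper_width: 0.0397
```

>>> move_arm --rows "0 0 0 0 3.5; 0 0 0 0 3.5; 0 0 0 0 3.5"

```text
clock: 17.8
eef_pos: [0.6407, -0.0135, 0.1198]
tool_rot: [-0.0, 0.998, -0.057, -0.001]
contact_force: [-0.4, 0.1, -2.2]
gripper_width: 0.0398
```

```bash
python3 -c "
from h import *
im,c,st=snap('wrist','w13')
p=st['eef_pos'];m=getmask('wrist','collar',c,p[0],p[1],p[2])
if m is not None:
  x=fit([(c,m)],p[0],p[1],phi(st)+90,.05,z=p[2]+.006,fixang=True)
  print((q2R(st['tool_rot']).T@(np.array([x[0],x[1],p[2]+.006])-p)*1000).round(1))
p=ch(.155); go(p[0],p[1],.036,-6.8)"
```

```text
mask collar d 7.1 p 0.59
fit [640.2 -13.2] ang 86.9 1-IoU 0.046
[-0.5 -0.3 -6. ]
t 17.9 at [ 0.641  -0.0136  0.1202] phi -6.53 F [-0.4 -0.5 -3. ] w 0.0398 -> d(cm) [0.17 0.02 8.42] yaw 0.005 rows 2.0
```

View pics/w13.png

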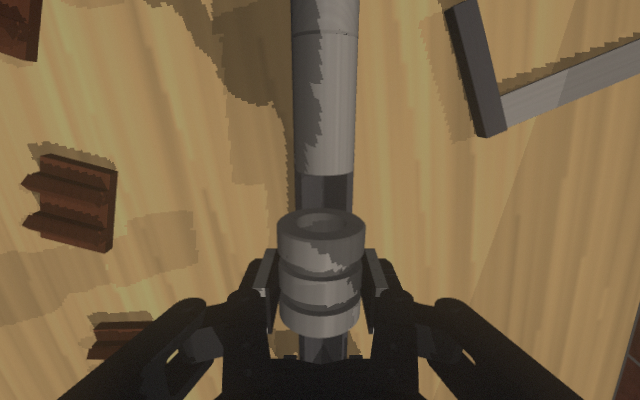

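>>> move_arm --rows "0.2 0 4 0 3.5; 0.2 0 7 0 3.5; 0.2 0 8 0 3.5; 0.2 0 8.4 0 3.5; 0.2 0 8.5 0 3.5; 0.2 0 8.6 0 3.5; 0.2 -0.2 8.6 0 3.5; 0.2 -0.4 8.6 0 3.5; 0.2 -0.5 8.6 0 3.5; 0.2 -0.5 8.6 0 3.5"

```text
clock: 18.73
eef_pos: [0.6447, -0.0091, 0.0351]
tool_rot: [-0.0, 0.998, -0.058, 0.001]
contact_force: [0.6, -0.0, -2.7]
gripper_width: 0.0397
```

>>> move_arm --rows "0 -0.1 0.1 0 3.5; 0 -0.2 0.1 0 3.5; 0 -0.3 0.1 0 3.5; 0 -0.4 0.1 0 3.5; 0 -0.4 0.1 0 3.5"

```text
clock: 19.15
eef_pos: [0.6444, -0.0068, 0.0337]
tool_rot: [0.001, 0.998, -0.058, -0.0]
contact_force: [-2.9, -5.0, 1.7]
gripper_width: 0.0399
```

```bash
python3 -c "
from h import *
snap('wrist','w14',(240,130,400,380),2.4);p=ch(.148); go(p[0],p[1],.034,-6.8)"
```

```text
t 19.2 at [ 0.6444 -0.0068  0.0337] phi -6.61 F [-3.  -5.3  1.4] w 0.0398 -> d(cm) [-0.09  0.03 -0.03] yaw 0.003 rows 0.0
```

View pics/w14.png

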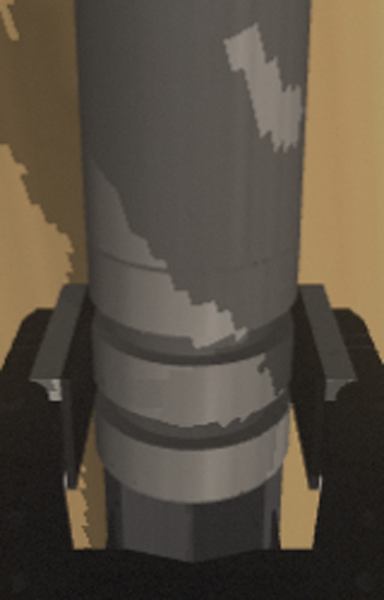

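Collar is butted to the tube (joint at (195,265)). Release and move to the long tube.

>>> move_arm --rows "0 0.1 0 0 3.5; 0 0.1 0 0 5; 0 0.1 0 0 6.5; 0 0.1 0 0 7.5; 0 0.1 -2 0 7.5; 0 0.1 -6 0 7.5; 0 0.1 -10 0 7.5; 0 0.1 -12 0 7.5; 0 0.1 -12 0 7.5"

```text
clock: 19.95
eef_pos: [0.6496, -0.0063, 0.1611]
tool_rot: [-0.0, 0.998, -0.058, 0.007]
contact_force: [0.9, -0.8, 0.2]
gripper_width: 0.0752
```

```bash
python3 -c "
from h import *
im,c,st=snap('wrist','w15');
go(.478,.338,.15,94)"
```

```text
t 20.0 at [ 0.6478 -0.0062  0.1578] phi -6.63 F [-0.1  0.  -0.3] w 0.0746 -> d(cm) [-20.85 -32.23   0.63] yaw -1.756 rows 14.1
```

View pics/w15.png

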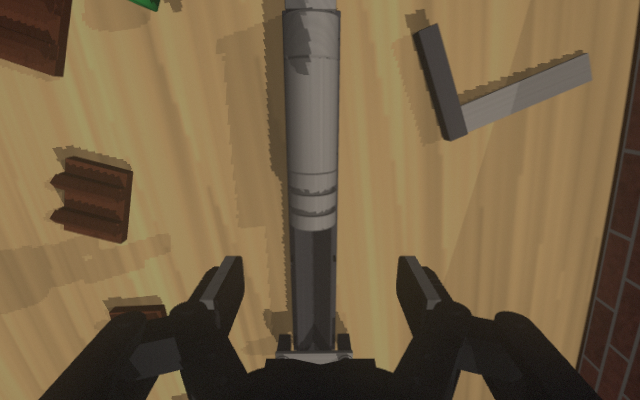

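>>> move_arm --rows "-2 -3 0 -0.12 8.5; -4 -6 0 -0.24 8.5; -6 -9 0 -0.37 8.5; -8 -12 0 -0.49 8.5; -10 -16 0 -0.61 8.5; -12 -19 0 -0.74 8.5; -14 -22 0.3 -0.86 8.5; -16 -25 0.5 -0.98 8.5; -18 -28 0.5 -1.11 8.5; -20.8 -32.2 0.6 -1.23 8.5"

```text
clock: 20.83
eef_pos: [0.4772, 0.33, 0.1453]
tool_rot: [0.0, 0.847, 0.531, -0.001]
contact_force: [0.6, 0.9, 0.4]
gripper_width: 0.085
```

```bash
python3 -c "
from h import *
go(.478,.338,.15,94)"
```

```text
t 20.83 at [0.4772 0.33   0.1453] phi 64.15 F [0.6 0.9 0.4] w 0.085 -> d(cm) [ 0.75 -0.28 -0.47] yaw -0.521 rows 4.2
```

>>> move_arm --rows "0 0 0 -0.12 8.5; 0 0 0 -0.24 8.5; 0 0 0 -0.37 8.5; 0 0 0 -0.49 8.5; 0 0 0 -0.52 8.5; 0 0 0 -0.52 8.5; 0 0 0 -0.52 8.5; 0 0 0 -0.52 8.5"

```text
clock: 21.5
eef_pos: [0.4786, 0.3293, 0.1463]
tool_rot: [-0.0, 0.685, 0.729, -0.001]
contact_force: [-0.3, 0.7, -0.2]
gripper_width: 0.085
```

```bash
python3 -c "
from h import *
im,c,st=snap('wrist','w16');
m=getmask('wrist','long_tube',c,.478,.338); x=fit([(c,m)],.478,.338,4,.13)
go(x[0],x[1],.031,x[2]*1000+90)"
```

```text
mask long_tube d 4.3 p 0.95
fit [477.4 336.9] ang 2.5 1-IoU 0.017
t 21.6 at [0.4789 0.3294 0.1469] phi 93.58 F [-0.2  0.2  0.1] w 0.0848 -> d(cm) [ 0.76 -0.1  11.59] yaw 0.019 rows 2.8
```

View pics/w16.png

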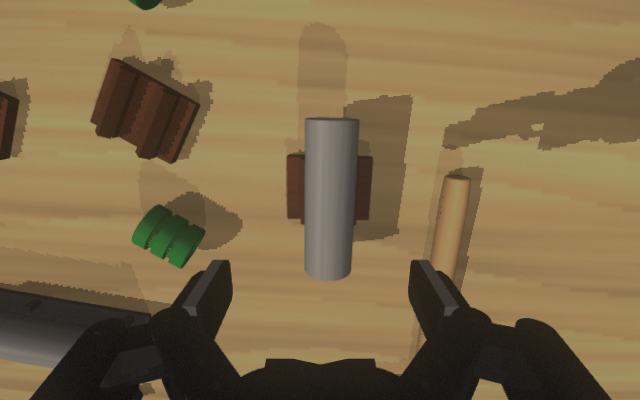

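Long tube at (330,198); the hammer handle at (450,220) is about 0.1 m away, clear of the fingers. Descending.

>>> move_arm --rows "0.8 0 4 0.02 8.5; 0.8 -0.1 8 0.02 8.5; 0.8 -0.1 10.5 0.02 8.5; 0.8 -0.1 11.4 0.02 8.5; 0.8 -0.1 11.4 0.02 8.5; 0.8 -0.1 11.4 0.02 6; 0.8 -0.1 11.4 0.02 3.5; 0.8 -0.1 11.4 0.02 3.5; 0.8 -0.1 11.4 0.02 3.5; 0.8 -0.1 11.4 0.02 3.5"

```text
clock: 22.43
eef_pos: [0.4796, 0.3372, 0.0364]
tool_rot: [0.001, 0.691, 0.722, 0.001]
contact_force: [-0.1, -5.4, 7.8]
gripper_width: 0.0393
```

>>> move_arm --rows "0 0 -2 0 3.5; 0 0 -4 0 3.5; 0 0 -8 0 3.5; 0 0 -9 0.1 3.5; 0 0 -9 0.22 3.5; 0 0 -9 0.35 3.5; 0 0 -9 0.47 3.5; 0 0 -9 0.6 3.5; 0 0 -9 0.7 3.5; 0 0 -9 0.7 3.5"

```text
clock: 23.27
eef_pos: [0.4778, 0.3375, 0.1242]
tool_rot: [-0.0, 0.898, 0.44, 0.001]
contact_force: [-0.4, 0.5, -2.5]
gripper_width: 0.0397
```

```bash
python3 -c "
from h import *
snap('wrist','w17')
p=ch(.245); go(p[0],p[1],.12,-6.8)"
```

```text
t 23.32 at [0.4778 0.3375 0.1241] phi 52.49 F [-0.7  0.  -3.2] w 0.04 -> d(cm) [-25.58  39.08   0.4 ] yaw 1.035 rows 11.2
```

View pics/w17.png

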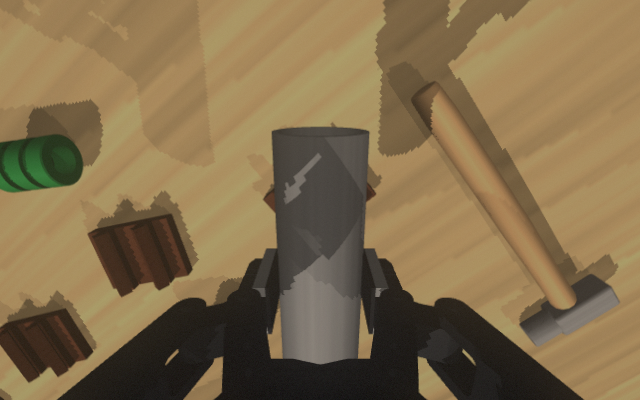

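>>> move_arm --rows "-2.2 3.4 0 0.1 3.5; -4.5 6.8 0 0.2 3.5; -6.7 10.2 0 0.3 3.5; -9 13.7 0 0.42 3.5; -11.2 17.1 0 0.54 3.5; -13.4 20.5 0 0.66 3.5; -15.7 24 0 0.78 3.5; -18 27.4 0 0.9 3.5; -20.2 30.8 0 1.0 3.5; -22.4 34.2 0 1.04 3.5"

```text
clock: 24.15
eef_pos: [0.6122, -0.0508, 0.1239]
tool_rot: [-0.0, 0.998, -0.064, 0.0]
contact_force: [0.3, 0.9, -2.4]
gripper_width: 0.0399
```

```bash
python3 -c "
from h import *
p=ch(.245); go(p[0],p[1],.12,-6.8)"
```

```text
t 24.15 at [ 0.6122 -0.0508  0.1239] phi -7.3 F [ 0.3  0.9 -2.4] w 0.0399 -> d(cm) [2.63 4.95 0.4 ] yaw -0.009 rows 1.3
```

>>> move_arm --rows "1.3 2.5 0.3 0 3.5; 2.7 5 0.3 0 3.5; 2.7 5 0.3 0 3.5; 2.7 5 0.3 0 3.5; 2.7 5 0.3 0 3.5; 2.7 5 0.3 0 3.5"

```text
clock: 24.65
eef_pos: [0.6318, -0.1007, 0.1203]
tool_rot: [-0.0, 0.998, -0.062, -0.0]
contact_force: [0.6, -0.2, -2.2]
gripper_width: 0.0396
```

```bash
python3 -c "
from h import *
im,c,st=snap('wrist','w18')
p=st['eef_pos'];m=getmask('wrist','long_tube',c,p[0],p[1],p[2])
if m is not None:
  x=fit([(c,m)],p[0],p[1],phi(st)+90,.13,z=p[2]+.006,fixang=True)
  print((q2R(st['tool_rot']).T@(np.array([x[0],x[1],p[2]+.006])-p)*1000).round(1))
p=ch(.245); go(p[0],p[1],.036,-6.8)"
```

```text
mask long_tube d 24.5 p 0.62
fit [631.2 -98.4] ang 83.9 1-IoU 0.122
[-0.8 -2.2 -6. ]
t 24.75 at [ 0.6319 -0.1004  0.1204] phi -7.09 F [-0.3 -0.6 -2.9] w 0.0398 -> d(cm) [0.05 0.28 8.44] yaw -0.005 rows 2.0
```

View pics/w18.png

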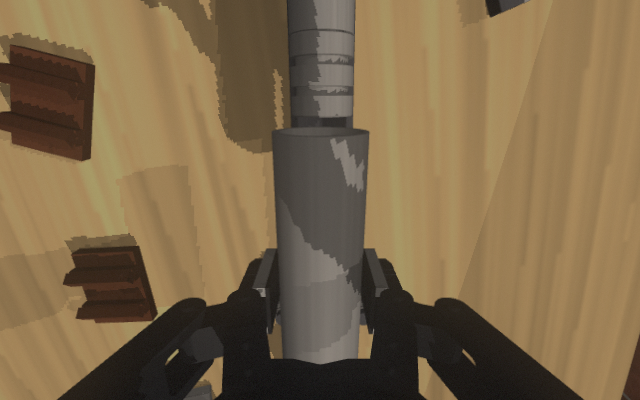

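>>> move_arm --rows "0.1 0.3 4 0 3.5; 0.1 0.3 7 0 3.5; 0.1 0.3 8 0 3.5; 0.1 0.3 8.4 0 3.5; 0.1 0.3 8.5 0 3.5; 0.1 0.3 8.6 0 3.5; 0.1 0.2 8.6 0 3.5; 0.1 0.1 8.6 0 3.5; 0.1 0 8.6 0 3.5; 0.1 0 8.6 0 3.5"

```text
clock: 25.58
eef_pos: [0.6335, -0.1017, 0.035]
tool_rot: [0.0, 0.998, -0.063, 0.0]
contact_force: [-0.1, -0.5, -2.2]
gripper_width: 0.0399
```

```bash
python3 -c "
from h import *
snap('wrist','w19',(240,100,400,350),2.4);p=ch(.24); go(p[0],p[1],.034,-6.8)"
```

```text
t 25.63 at [ 0.6335 -0.1018  0.0349] phi -7.21 F [-0.1 -0.3 -2.7] w 0.0402 -> d(cm) [-0.13 -0.34  0.09] yaw -0.007 rows 0.1
```

View pics/w19.png

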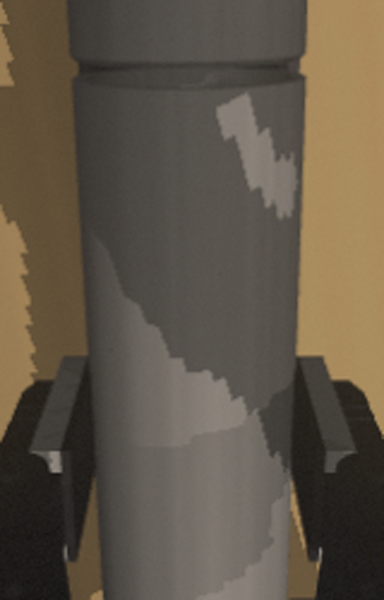

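A gap of about 2–3 mm remains. Slide up to contact.

>>> move_arm --rows "0 -0.1 0.1 0 3.5; 0 -0.2 0.1 0 3.5; 0 -0.3 0.1 0 3.5; 0 -0.4 0.1 0 3.5; 0 -0.5 0.1 0 3.5; 0 -0.5 0.1 0 3.5; 0 -0.5 0.1 0 3.5"

```text
clock: 26.22
eef_pos: [0.6339, -0.0983, 0.0344]
tool_rot: [0.001, 0.998, -0.063, 0.0]
contact_force: [-2.4, -4.9, 3.5]
gripper_width: 0.0394
```

```bash
python3 -c "
from h import *
snap('wrist','w20',(240,100,400,350),2.4);p=ch(.24); go(p[0],p[1],.034,-6.8)"
```

```text
t 26.27 at [ 0.6339 -0.0984  0.0344] phi -7.2 F [-3.1 -5.7  3.1] w 0.0398 -> d(cm) [-0.13  0.01  0.04] yaw -0.007 rows 0.1
```

View pics/w20.png

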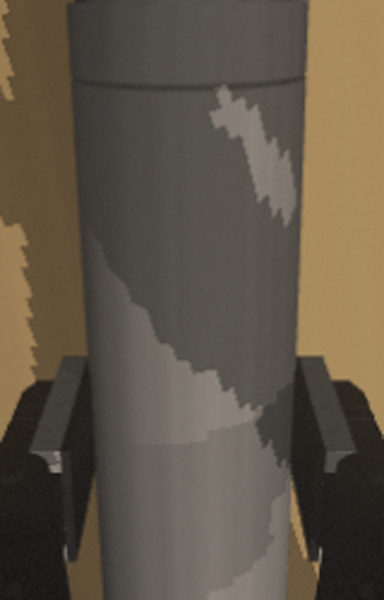

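Butted. Release, lift, and measure the whole row.

>>> move_arm --rows "0 -0.4 0.1 0 3.5; 0 -0.4 0.1 0 5; 0 -0.4 0.1 0 6.5; 0 -0.4 0.1 0 7.5; 0 -0.4 -2 0 7.5; 0 -0.4 -6 0 7.5; 0 -0.4 -10 0 7.5; 0 -0.4 -14 0 7.5; 0 -0.4 -14 0 7.5; 0 -0.4 -14 0 7.5"

```text
clock: 27.1
eef_pos: [0.6375, -0.0928, 0.1781]
tool_rot: [0.0, 0.998, -0.063, 0.004]
contact_force: [0.1, 0.3, -0.3]
gripper_width: 0.0749
```

```bash
python3 -c "
from h import *
im,c,st=snap('wrist','w21');
p=ch(.238);m=getmask('wrist','long_tube',c,p[0],p[1]); x=fit([(c,m)],p[0],p[1],83.2,.13,z=.04)
d=S-x[:2]; print('s',d@U,'lat',d@np.array([-U[1],U[0]]))
go(.463,-.325,.16,-60)"
```

```text
mask long_tube d 1.6 p 0.56
fit [632.7 -98.5] ang 83.9 1-IoU 0.038
s 0.24014612109342443 lat 0.00018182689365794902
t 27.2 at [ 0.634  -0.0924  0.1729] phi -7.2 F [-0.3 -0.1 -0.7] w 0.0746 -> d(cm) [-14.06  25.22   1.29] yaw 0.922 rows 7.4
```

View pics/w21.png

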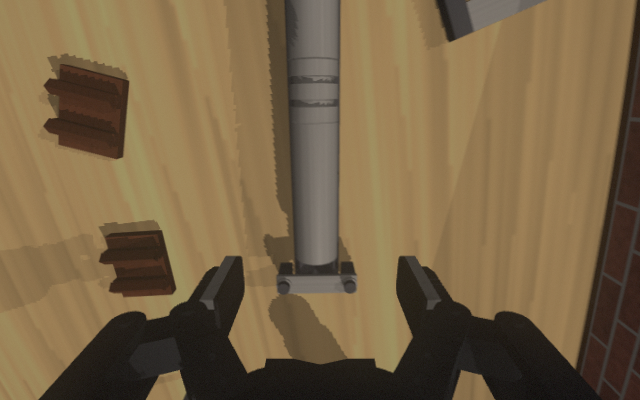

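Row is in place (long tube s = 0.240 vs 0.238 nominal, lateral 0.2 mm). Now over the bracket.

>>> move_arm --rows "-2 3.5 0 0.12 8.5; -4 7 0 0.25 8.5; -6 10.5 0 0.37 8.5; -8 14 0 0.5 8.5; -10 18 0 0.62 8.5; -12 21.5 0 0.74 8.5; -14 25.2 0.8 0.87 8.5; -14 25.2 1 0.99 8.5; -14 25.2 1 1.11 8.5; -14 25.2 1 1.24 8.5"

```text
clock: 28.03
eef_pos: [0.4613, -0.325, 0.16]
tool_rot: [-0.0, 0.775, -0.633, -0.003]
contact_force: [-0.0, -0.0, 1.1]
gripper_width: 0.085
```

>>> move_arm --rows "0 0 0 0.03 8.5; 0 0 0 0.03 8.5; 0 0 0 0.03 8.5; 0 0 0 0.03 8.5"

```text
clock: 28.37
eef_pos: [0.4632, -0.3246, 0.1619]
tool_rot: [0.0, 0.768, -0.64, -0.001]
contact_force: [-0.3, -0.3, -0.8]
gripper_width: 0.0853
```

```bash
python3 -c "
from h import *
im,c,st=snap('wrist','w22');
meas('wrist',c,'bracket',.013)
go(.463,-.325,.16,-80)"
```

```text
bracket 0.93 px [327. 187.] W(mm) 456.6 -331.6 L,W 64.7 45.8 ang 9.4
t 28.47 at [ 0.4636 -0.3249  0.1627] phi -79.64 F [-0.4  0.3  0.1] w 0.085 -> d(cm) [0.   0.06 0.27] yaw 0.006 rows 0.1
```

View pics/w22.png

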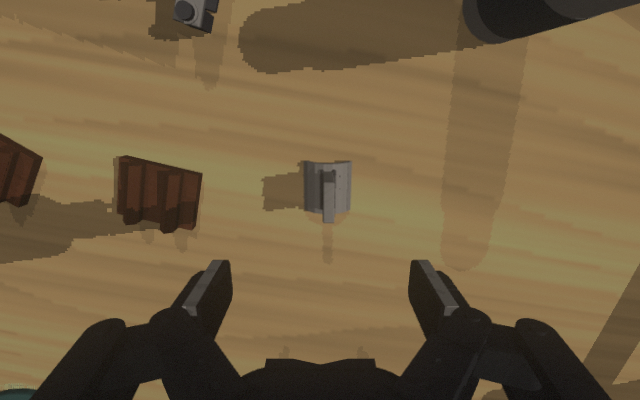

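```bash
cat >> h.py <<'E'
def box(x0,x1,y0,y1,z0,z1): return np.array([[x,y,z] for x in(x0,x1) for y in(y0,y1) for z in(z0,z1)])
_th=np.linspace(-1,1,9)*np.arcsin(24/26)
_sad=np.array([[x,r*np.sin(t),r*np.cos(t)-.021] for x in(-.025,.025) for r in(.021,.026) for t in _th])
_lug=box(-.018,.018,-.005,.005,.003,.046)
def fitb(obs,x0,y0,ang0,z=.013):
    def model(c,v):
        a=v[2]*1000*np.pi/180; M=np.array([[np.cos(a),-np.sin(a),0],[np.sin(a),np.cos(a),0],[0,0,1]]); o=np.array([v[0],v[1],z])
        return rast(c,_sad@M.T+o)|rast(c,_lug@M.T+o)
    def cost(v):
        e=0
        for c,m in obs:
            r=model(c,v); e+=1-(r&m).sum()/max(1,(r|m).sum())
        return e
    v0=np.array([x0,y0,ang0/1000])
    r=minimize(cost,v0,method='Nelder-Mead',options=dict(initial_simplex=v0+np.array([[0,0,0],[.01,0,0],[0,.01,0],[.004,.004,.01]]),xatol=1e-5,fatol=1e-5))
    print('fitb',(r.x[:2]*1000).round(1),'ang',round(r.x[2]*1000,1),'1-IoU',round(r.fun,3)); return r.x
E
python3 -c "
from h import *
im,c,st=snap('wrist','w22z',(280,140,380,240),6);
m=getmask('wrist','bracket',c,.463,-.325,.03); x=fitb([(c,m)],.463,-.325,10); x2=fitb([(c,m)],.463,-.325,6)
go(x[0],x[1],.025,x[2]*1000-90)"
```

```text
mask bracket d 5.8 p 0.92
fitb [ 460.5 -331.6] ang 9.7 1-IoU 0.052
fitb [ 460.6 -330.9] ang 10.4 1-IoU 0.057
t 28.57 at [ 0.4638 -0.3251  0.1631] phi -79.66 F [-0.1 -0.3  0.2] w 0.0852 -> d(cm) [ 0.58  0.44 13.81] yaw 0.011 rows 3.3
```

View pics/w22z.png

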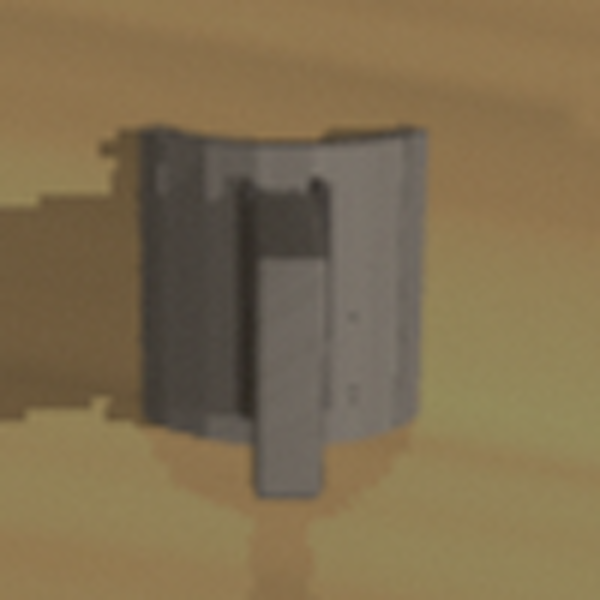

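Lug seen end-on along its length, vertical in view and aligned with the jaws (fit 460.5, -331.6 mm, 10°). Descending to grip the lug.

>>> move_arm --rows "0.6 0.4 4 0.01 8.5; 0.6 0.4 8 0.01 8.5; 0.6 0.4 11 0.01 8.5; 0.6 0.4 12.8 0.01 6; 0.6 0.4 13.4 0.01 4; 0.6 0.4 13.4 0.01 2; 0.6 0.4 13.4 0.01 0.5; 0.6 0.4 13.4 0.01 0.5; 0.6 0.4 13.4 0.01 0.5; 0.6 0.4 13.4 0.01 0.5"

```text
clock: 29.4
eef_pos: [0.4625, -0.3331, 0.0316]
tool_rot: [-0.0, 0.765, -0.645, 0.002]
contact_force: [-0.2, 0.1, 3.7]
gripper_width: 0.009
```

```bash
python3 -c "
from h import *
im,c,st=snap('wrist','w23');go(.4605,-.3316,.12,-80)"
```

```text
t 29.45 at [ 0.4625 -0.3331  0.0316] phi -80.26 F [0.1 0.1 5.5] w 0.0087 -> d(cm) [-0.16  0.15 -8.84] yaw -0.005 rows 2.1
```

View pics/w23.png

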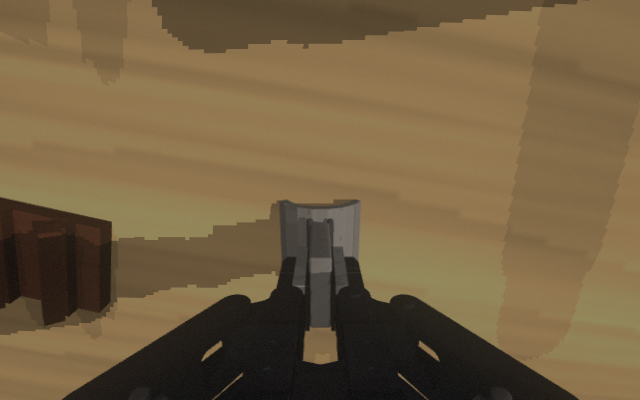

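>>> move_arm --rows "0 0 -2 0 0.5; 0 0 -5 0 0.5; 0 0 -9 0 0.5; 0 0 -12 -0.1 0.5; 0 0 -12 -0.22 0.5; 0 0 -12 -0.22 0.5"

```text
clock: 29.95
eef_pos: [0.4624, -0.3331, 0.1526]
tool_rot: [0.0, 0.831, -0.556, 0.003]
contact_force: [0.2, -0.5, -4.0]
gripper_width: 0.009
```

```bash
python3 -c "
from h import *
p=ch(.237);go(p[0],p[1],.15,-6.5)"
```

```text
t 29.95 at [ 0.4624 -0.3331  0.1526] phi -67.49 F [ 0.2 -0.5 -4. ] w 0.009 -> d(cm) [-15.44 -24.85   0.25] yaw -1.065 rows 8.5
```

>>> move_arm --rows "-2 -3 0 -0.12 0.5; -4 -6 0 -0.24 0.5; -6 -9.5 0 -0.37 0.5; -8 -13 0 -0.49 0.5; -10 -16 0 -0.62 0.5; -12 -19.5 0 -0.74 0.5; -14 -22.5 0 -0.86 0.5; -15.4 -24.8 0 -0.98 0.5; -15.4 -24.8 0 -1.065 0.5; -15.4 -24.8 0 -1.065 0.5"

```text
clock: 30.78
eef_pos: [0.6309, -0.0931, 0.1468]
tool_rot: [-0.0, 0.998, -0.057, -0.002]
contact_force: [-0.0, -0.2, -3.5]
gripper_width: 0.0093
```

>>> move_arm --rows "0 0 0 0 0.5; 0 0 0 0 0.5; 0 0 0 0 0.5; 0 0 0 0 0.5"

```text
clock: 31.12
eef_pos: [0.6311, -0.0962, 0.1491]
tool_rot: [0.0, 0.998, -0.059, -0.0]
contact_force: [-0.5, 0.6, -2.7]
gripper_width: 0.0087
```

```bash
python3 -c "
from h import *
im,c,st=snap('wrist','w24')
p=st['eef_pos'];m=getmask('wrist','bracket',c,p[0],p[1],p[2]-.01)
if m is not None:
  x=fitb([(c,m)],p[0],p[1],83.3,z=p[2]-.0186)
  print((q2R(st['tool_rot']).T@(np.array([x[0],x[1],p[2]-.0186])-p)*1000).round(1))
q=ch(.238);m=getmask('wrist','long_tube',c,q[0],q[1])
if m is not None:
  x=fit([(c,m)],q[0],q[1],83.2,.13,z=.04); print('s',(S-x[:2])@U)
p=ch(.237); go(p[0],p[1],.0796,-6.5)"
```

```text
mask bracket d 9.5 p 0.7
fitb [629.8 -96.8] ang 84.3 1-IoU 0.317
[-1.2  0.7 18.6]
mask long_tube d 36.4 p 0.76
fit [633. -98.] ang 83.7 1-IoU 0.458
s 0.2395922257270012
t 31.27 at [ 0.6316 -0.0959  0.1495] phi -6.75 F [-0.3  0.7 -3.8] w 0.0089 -> d(cm) [ 0.13 -0.08  6.99] yaw -0.004 rows 1.7
```

View pics/w24.png

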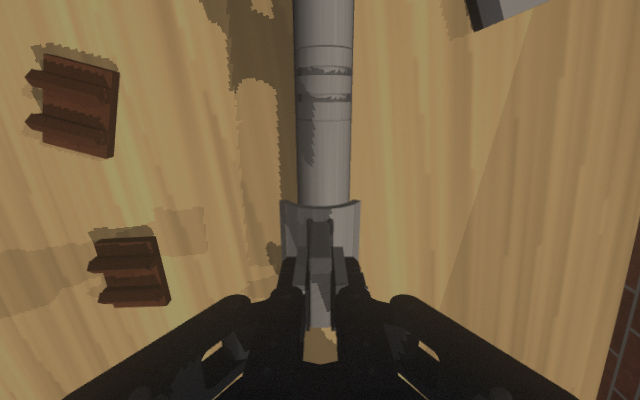

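Bracket over the tube mid-length and aligned (lug at (320,285), tube centre x≈323). Lowering gently.

>>> move_arm --rows "0.15 0 2 0 0.5; 0.15 0 4 0 0.5; 0.15 0 5 0 0.5; 0.15 0 5.7 0 0.5; 0.15 0 6.2 0 0.5; 0.15 0 6.5 0 0.5; 0.15 0 6.7 0 0.5; 0.15 0 6.7 0 0.5"

```text
clock: 31.93
eef_pos: [0.6337, -0.0955, 0.0827]
tool_rot: [0.0, 0.998, -0.058, 0.0]
contact_force: [-0.1, -0.4, -3.4]
gripper_width: 0.0087
```

```bash
python3 -c "
from h import *
im,c,st=snap('wrist','w25')
p=ch(.2375); go(p[0],p[1],.0796,-6.8)
snap('scene','s25',(220,150,420,300),4)"
```

```text
t 31.98 at [ 0.6338 -0.0955  0.083 ] phi -6.65 F [ 0.4 -0.2 -3.2] w 0.0086 -> d(cm) [-0.09  0.04  0.34] yaw 0.003 rows 0.1
```

View pics/w25.png

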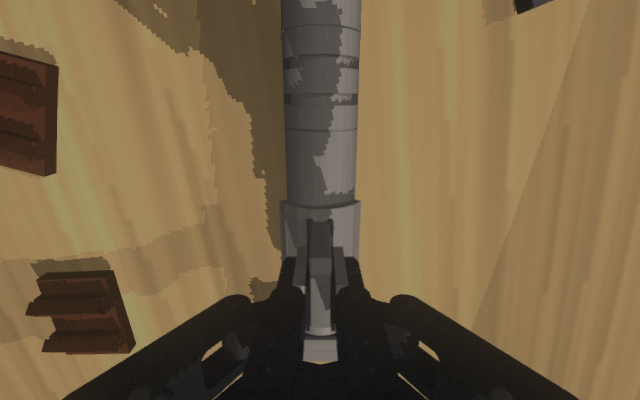

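View pics/s25.png

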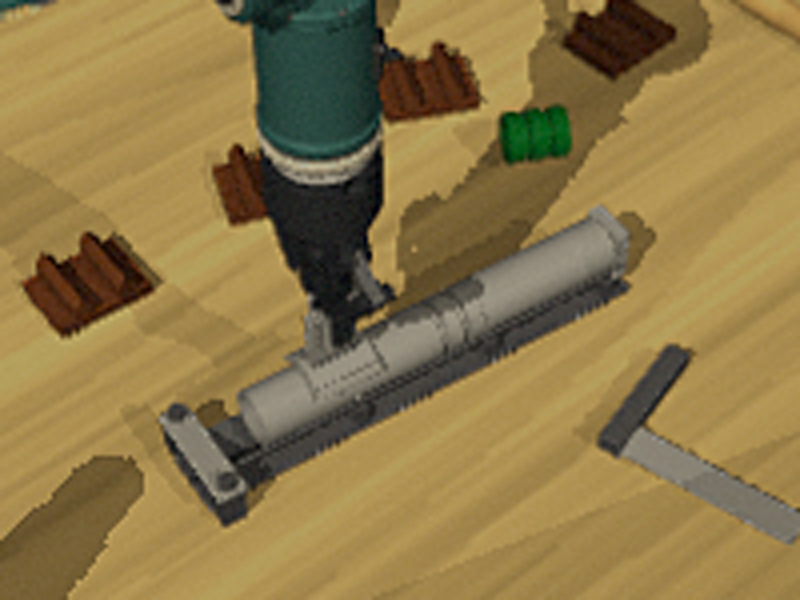

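>>> move_arm --rows "0 0 0.15 0 0.5; 0 0 0.3 0 0.5; 0 0 0.45 0 0.5; 0 0 0.45 0 0.5; 0 0 0.45 0 0.5"

```text
clock: 32.45
eef_pos: [0.6343, -0.0956, 0.0804]
tool_rot: [0.0, 0.998, -0.058, 0.001]
contact_force: [-3.6, -0.1, 7.2]
gripper_width: 0.0092
```

Seated contact (Fz +7 N at z = 80.4 mm, expected 79.6). Release and lift.

>>> move_arm --rows "-0.1 0 0.4 0 0.5; -0.1 0 0.35 0 1.5; -0.1 0 0.35 0 3; -0.1 0 0.35 0 4.5; -0.1 0 0.35 0 4.5; -0.1 0 -2 0 4.5; -0.1 0 -5 0 4.5; -0.1 0 -9 0 4.5; -0.1 0 -11 0 4.5; -0.1 0 -11 0 4.5"

```text
clock: 33.28
eef_pos: [0.6363, -0.0961, 0.1947]
tool_rot: [0.001, 0.998, -0.058, 0.005]
contact_force: [1.0, 0.8, 1.2]
gripper_width: 0.0449
```

```bash
python3 -c "
from h import *
im,c,st=snap('wrist','w26')
q=ch(.2385);m=getmask('wrist','bracket',c,q[0],q[1],.07)
if m is not None:
  x=fitb([(c,m)],q[0],q[1],83.3,z=.061); print('s',(S-x[:2])@U)
go(.45,-.35,.25,-6.8)
snap('scene','s26',(220,150,420,300),4)"
```

```text
mask bracket d 4.1 p 0.84
fitb [633.3 -96. ] ang 84.4 1-IoU 0.047
s 0.2376029152530384
t 33.38 at [ 0.633  -0.0954  0.1888] phi -6.64 F [-0.3  0.1 -1. ] w 0.0448 -> d(cm) [-15.22  27.4   -6.14] yaw 0.003 rows 7.7
```

View pics/w26.png

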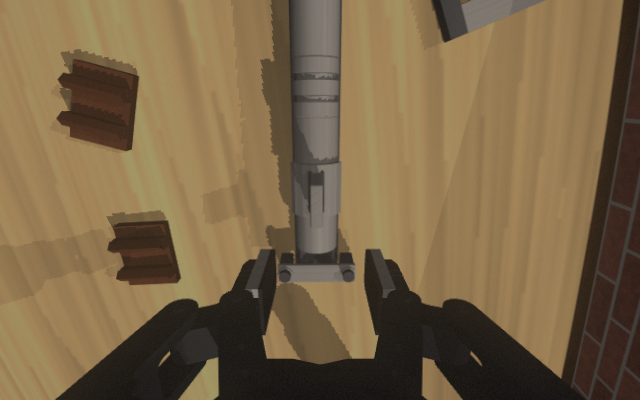

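View pics/s26.png

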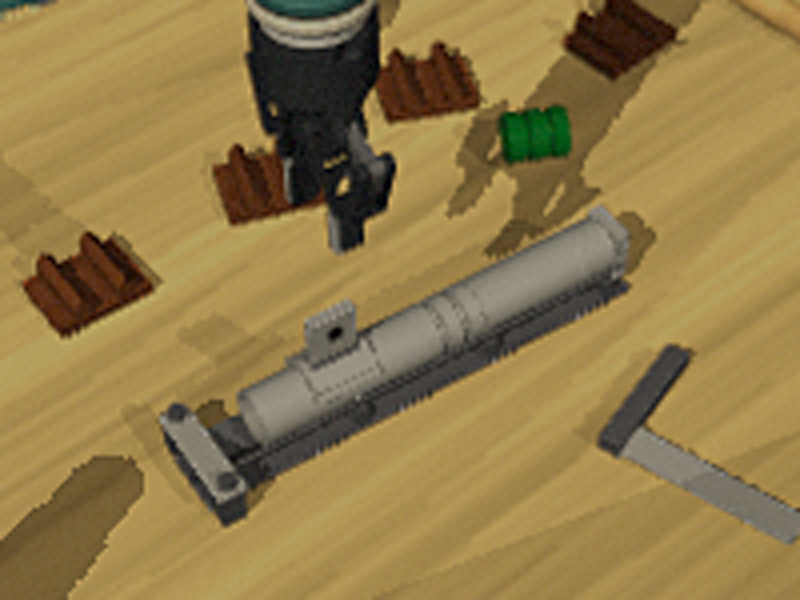

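Bracket standing upright mid-tube; s = 0.2376 vs tube 0.2396 (2 mm off). I'll back the arm away and take a final check of all pieces.

>>> move_arm --rows "0 0 -4 0 4.5; -4 4 -6 0 4.5; -7 8 -6 0 4.5; -10 12 -6 0 4.5; -12 16 -6 0 4.5; -15 20 -6 0 4.5; -15 24 -6 0 4.5; -15 27 -6 0 4.5; -15 27 -6 0 4.5; -15 27 -6 0 4.5"

```text
clock: 34.27
eef_pos: [0.449, -0.35, 0.245]
tool_rot: [-0.0, 0.998, -0.06, -0.002]
contact_force: [-0.2, 0.4, 0.1]
gripper_width: 0.045
```

```bash
python3 -c "
from h import *
im,c,st=snap('top','t27',(230,60,430,210),4)
for q,s,L in [('plug',.022,.032),('short_tube',.0805,.085),('collar',.148,.05),('long_tube',.238,.13)]:
  p=ch(s); m=getmask('top',q,c,*p)
  if m is not None:
    x=fit([(c,m)],p[0],p[1],83.2,L,z=.04); print(q,'s',((S-x[:2])@U).round(4))
p=ch(.238);m=getmask('top','bracket',c,*p); fitb([(c,m)],p[0],p[1],83.2,z=.061)
snap('scene','s27')
print(env.sense()['clock'],env.sense()['eef_pos'],env.sense()['joint_velocities'].round(3))"
```

```text
mask plug d 1.5 p 0.49
fit [661.6 119.6] ang 91.5 1-IoU 0.253
plug s 0.0201
mask short_tube d 1.5 p 0.96
fit [653.7  61.9] ang 83.6 1-IoU 0.114
short_tube s 0.0784
mask collar d 1.3 p 0.83
fit [646.6  -6.2] ang 85.7 1-IoU 0.103
collar s 0.1469
mask long_tube d 0.9 p 0.87
fit [635.7 -94.6] ang 83.3 1-IoU 0.487
long_tube s 0.2359
mask bracket d 2.3 p 0.77
fitb [636.8 -97.4] ang 85.2 1-IoU 0.12
34.6167 [ 0.45241674 -0.34479257  0.24721846] [-0.    -0.006 -0.007 -0.004 -0.    -0.003]
```

View pics/t27.png

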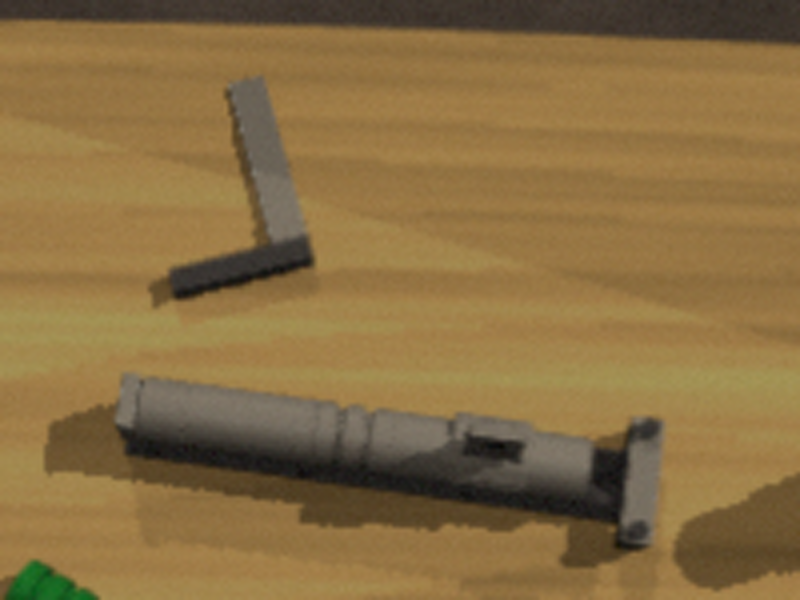

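View pics/s27.png

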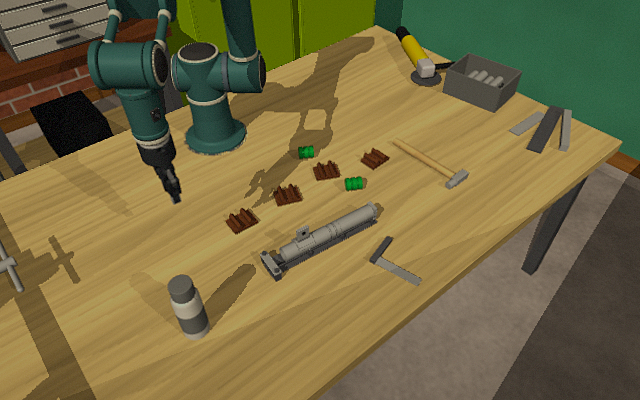

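The pieces sit end to end, spaced 58.3, 68.5 and 89.0 mm apart against nominal 58.5, 67.5 and 90. The bracket is upright and the bystanders haven't moved. Handing in.

```bash
python3 -c "
from bench import env
print(env.job_done())"
```

```text
the job is handed in; nothing more can be done
None
```

I set the plug, short tube, collar and long tube end to end in the V from the stop. Each piece was slid up until I felt contact (about 5–9 N). The bracket sits on top of the long tube with its lug upright. I handed the job in at about 35 s of the 115 s allowed; it reports no verdict.

- **Spacing:** centre to centre from the top camera it is 58.3, 68.5 and 89.0 mm, against 58.5, 67.5 and 90 mm if the pieces touch exactly. In the pictures the joints look closed.
- **Bracket:** the wrist camera puts it about 2 mm from the long tube's mid-length and about 1° off the channel line. It met the tube within 1 mm of the expected height, measured at the gripper.
- **Bystanders:** the spray can, square, hammer and green look-alikes looked unmoved in the last scene and top pictures.
- **Disagreements:** the top camera put the pieces 1–4 mm closer to the stop than the wrist camera did. Its fits of the plug and of the long tube, part-hidden by the bracket, were poor. For the plug's angle (91.5° against about 83°) I relied on the wrist picture, where it lies straight in the V.

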